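# Load a cassette into a spring-jaw nest

### The arm

A 6-joint arm with a two-finger parallel gripper is mounted at the origin on a cart in front of the work surface, level with it; the furniture and walls round the work are solid. World frame = base frame: x ahead of the robot, y to its left, z up, the work surface at z = 0. Lengths are in mm, angles in rad, forces in N, time in s.
With the tool pointing down it reaches from about 300 to 825 mm from the base axis. Payload 5.4 kg.
Tool frame: the origin (TCP) lies at the centre of the arm's flange, where the gripper is bolted on; the fingertips stand 190 mm ahead of it and the grasp point (between the pads) lies 171 mm ahead of it; x points along the fingers, y is the direction in which the jaws open and shut, and the axes are right-handed (so a half turn about x gives the same grasp; the last joint's range is limited). The gripper opens to 92 mm and grips with 3 to 60 N. Pads are 20 mm wide; open, the fingers measure 128 mm over their backs; the gripper's body (75 mm by 189 mm) begins 69 mm behind the grasp point.
Start: joints at [1.113, 0.158, 1.597, -0, 1.386, -0.21], TCP at [141.043, 557.418, 404.701] pointing down, gripper open.
Joint ranges: [-2.91, 2.91], [-0.94, 2.29], [0.18, 2.7], [-1.29, 4.43], [0.17, 2.64], [-3, 3]. Speed limits (rad/s): [2.57, 2.57, 3.14, 3.14, 3.14, 3.14].

### API

Orientations are given as a unit quaternion [w, x, y, z].
In Python, from cell import r gives the robot as it stands.
- The arm moves only by the tool step_arm, never from a script. Its argument "targets" is a list of rows, each a list of 3 entries, a list of its own where there are three numbers: the closure, from -1 (fully open) to 1 (shut), so that 0 is half open, then the shift along the tool's x, y, z in cm, then the turn, a rotation vector about the tool's x, y, z in degrees. In form: [[grip, [dx, dy, dz], [ax, ay, az]], ...]. A call has 1 to 12 rows; each row shifts and turns the pose as measured when the row begins, along the tool's axes as they then stand; what a row does not reach is not made up. A row lasts 1/8 s, in which the tool goes at most 62.5 mm and 10.7 degrees, less where a joint would pass 70% of its speed; a pose out of reach is approached as far as the arm can. A call is refused whole if a number of a shift passes 6.25 or a number of a turn 10.7, either way. A call with a gripper value outside its range is refused whole. The fingers move at their own pace and stop on an object; "squeeze" is the grip in N (left out, the last holds). Time passes only in rows, so rows that do not move let the fingers close. It gives the time, the measured TCP pose, the force and the opening at its end, in the units of the state.
- r.get_state(): the state, without advancing time (a new reading comes with each control period).
- r.capture(name): name is "scene" or "side" or "wrist"; returns a dict with "img" (384x512x3 uint8, red, green, blue), "vfov" (degrees; the focal length in pixels is half the picture's height over the tangent of half this angle, whatever the lens; pixels are square), "cx", "cy" (the principal point, pixels), "k1" (the pictures are not rectified: a ray, as slopes to the right and down, at radius r is drawn at 1 + k1 r^2 times it, then the intrinsics apply), "cam_to_world" (4x4, takes a point from camera to world coordinates). Camera axes: x right, y down, z forward; pixel columns grow to the right and rows downward; lengths in mm; the calibration is good to about 2 mm. A picture is of the moment at which its call begins. There is no depth.
- r.close_job(): hands the job in, once; it reports no verdict.
Trained networks look in a picture, given as the dict that the camera call returned (one of the last four; its "shot" number tells which), for a name from the list of things; names that differ only in an ending like _2 or _b are one class to them, and where a whole thing is asked for, a point or a joint stands for the part that bears it (a point fixed in the world has none). Each returns a list of dicts, best first, with "confidence" (0 to 1); they miss things now and then, are a little off and sometimes report something else, mostly with a low value. They report only what shows in the picture. A call takes as long as a camera call.
- r.silhouettes(thing, picture): "mask" (384x512 bool, what is visible of it) and "centre" ([column, row] in pixels, amid what is visible of it).
The state is a dict: "time": time; "q": joint angles; "dq": joint speeds; "joint_efforts": joint torques, N m; "ee_pos": TCP position; "orientation": TCP orientation; "contact_force": force on the tool from outside, world axes, zero at the start; "ft_torque": the same for the moment, N m; "opening": finger opening in mm.
Only numpy, scipy, OpenCV 4.12 (cv2) and the standard library are available. Lean on these libraries where they do the work, as an engineer would, in place of code of your own. Each camera call takes 0.05 s, during which the arm holds its last target.

### The job

Load the cassette into the spring-jaw nest for fastening: first the deep housing on the nest's floor, then the open spacer frame on it, then the closed cover plate on top. Feel for where the dark guide fork on the wall lets the parts in, and push the sprung jaw back with each part as you let it down between the fork's lugs; each part must end lying flat and square, right against the nest's fixed wall, with the jaw clamping the stack. Let go of everything and leave the other things on the desk where they are.

Things in the scene. Friction and masses are not known exactly. Their poses are not given: they have to be found in the camera images.
- nest_pocket (a point): Middle of the nest's floor, where the stack belongs (along y, as the guide fork allows). The nest is a fixed metal fixture: base 165 x 112 mm, floor 12 mm above the desk. x: from the fixed wall to the sprung jaw; y: along the wall; z up. Its sides are open for fingers . Behind the jaw, at x = 80 to 94 mm, an end block 40 mm high.
- wall_top (a point): Middle of the top edge of the fixed wall's face towards the jaw; axes as the nest's. 36 mm from the nest's middle, 44 mm above its floor; the wall is 112 mm long (y), 12 mm thick. At it stands a dark guide fork, locked: two lugs 60 mm apart that stand out 14 mm from the wall's face, as high as the wall. The parts go between them.
- guide_fork (a point): Rough place of the guide fork: 3 mm under the wall's top at the middle of the nest's y. The fork is set by hand along y, so that the middle between its lugs lies anywhere within 8 mm either side of here, and no reading tells where: find it by touch (or sight). A part is 56 mm wide, so it goes in with 2 mm either side; off the middle it lands on a lug, 44 mm above the floor.
- jaw_face (a point): Middle of the top edge of the sprung jaw's flat face, which looks at the fixed wall; axes as the nest's. The jaw is an upright plate 52 mm wide (y), 10 mm thick, its top 62 mm above the nest's floor (18 mm over the wall's). It slides along x on a spring; its face is at x = 26 mm of the nest at rest (62 mm from the wall, 10 mm less than a part's length).
- jaw (a joint): How far the jaw is pushed back from rest, m: 0 to 0.020. It pushes with about 2 N at 0, 3.2 N at 0.010, 4.4 N at 0.020, and rubs on a part that is let down along it. With a 72 mm part clamped it reads 0.010.
- housing_mid (a point): Centre of the housing, a loose open-topped grey box 72 (x) x 56 (y) x 28 mm (z) lying upright on the desk, with 8 mm walls and a low dark boss in it; z up. Its two halves are alike, so a half turn does not matter. Grasp it across the 56 mm. About 0.13 kg.
- spacer_mid (a point): Centre of the spacer, a loose flat grey rectangular ring 72 (x) x 56 (y) x 10 mm (z) with an open rectangular window 48 x 34 mm; lies flat on the desk. Grasp it across the 56 mm. A half turn does not matter. About 0.07 kg.
- cover_mid (a point): Centre of the cover, a loose closed grey plate 72 (x) x 56 (y) x 10 mm (z) with a round 38 mm glass window and four screw heads on its upper side; lies flat, window up. Grasp it across the 56 mm. A half turn does not matter. About 0.09 kg.
- microscope (a point): Middle of the foot of the big fixed microscope on the right of the desk, about 0.5 m tall; its eyepieces stick out high up towards the robot and to the right, past the desk's front edge, to about 0.45 m from the base axis. Between it and the left side, pass in front of it with the arm folded in.
- tape_roll: Bystander: roll of tape, 62 mm across, 19 mm high, lying flat, loose. Origin at the centre of its underside.
- pen: Bystander: black pen, 131 mm long, 16 mm thick, loose, lying along y near the desk's front edge. Origin under its middle.
- mouse: Bystander: black computer mouse 120 x 60 x 38 mm, loose. Origin under its middle.
- filter_case: Bystander: black square case 50 x 48 x 26 mm, loose. Origin under its middle.
- objective_case: Bystander: upright round canister, 37 mm across, 62 mm high, loose. Origin under its middle.

How it is judged (in metres and radians):
On the way, in this order (a step that is already met when the one before it is completed fails the run):
1. the housing lies on the nest's floor against the fixed wall (x of housing_mid in the frame of nest_pocket between -0.002 and 0.002 m and y of housing_mid in the frame of nest_pocket between -0.012 and 0.012 m and z of housing_mid in the frame of nest_pocket between 0.0115 and 0.0165 m and angle between housing_mid's own z axis and vertical below 0.05 rad and angle between the x axis of housing_mid and the x axis of nest_pocket, either way round below 0.04 rad), for 0.2 s.
2. the spacer lies squarely on the seated housing (all of step 1 and x of spacer_mid in the frame of nest_pocket between -0.002 and 0.002 m and y of spacer_mid in the frame of nest_pocket between -0.012 and 0.012 m and z of spacer_mid in the frame of nest_pocket between 0.0305 and 0.0355 m and angle between spacer_mid's own z axis and vertical below 0.05 rad and angle between the x axis of spacer_mid and the x axis of nest_pocket, either way round below 0.04 rad and y of spacer_mid in the frame of housing_mid between -0.0045 and 0.0045 m), for 0.2 s.
3. the cover lies squarely on the spacer, the whole stack seated (all of step 2 and x of cover_mid in the frame of nest_pocket between -0.002 and 0.002 m and y of cover_mid in the frame of nest_pocket between -0.012 and 0.012 m and z of cover_mid in the frame of nest_pocket between 0.0405 and 0.0455 m and angle between cover_mid's own z axis and vertical below 0.05 rad and angle between the x axis of cover_mid and the x axis of nest_pocket, either way round below 0.04 rad and y of cover_mid in the frame of housing_mid between -0.0045 and 0.0045 m), for 0.2 s.
At the end, for the whole second after the job is handed in: In the nest, at rest: each within 2 mm along x of touching the fixed wall, spacer and cover within 4.5 mm of the housing in y, each 2.5 mm of its height (14, 33, 43 mm over the floor), level to 0.05 rad, square to 0.04 rad; the jaw closed on them (8 to 12.5 mm from rest) (all of step 3 and value of joint jaw between 0.008 and 0.0125 m and linear speed of each of housing, spacer, cover below 0.01 m/s).
It fails at once if a bystander (tape roll, pen, mouse, filter case, canister) is moved by more than 3 cm (distance of any of tape_roll, pen, mouse, filter_case, objective_case from where it was at the start of the episode above 0.03 m).
It also fails if it takes over 72 s, if anything falls off the work surface, if the arm or the gripper's body presses on something with over 40 N, if the wrist force passes 120 N, or if a joint passes its speed limit or range.

## Working session

There is one attempt and no reset: what is moved stays moved. The work goes in short steps, Python scripts to look and compute and a tool call to move; the robot and the scene stay as the last step left them, time stands still between calls to the robot, and variables do not carry over. Pictures are saved under pics/ and viewed, and the job is handed in when it is done.

Besides the shell and the picture viewer there is one more tool, called after ">>>" as name([rows], argument=value, ...), one row to a line, values as JSON. step_arm: Moves the arm, as the interface text tells. Its arguments: {"type":"object","properties":{"targets":{"type":"array"},"squeeze":{"type":"number"}},"required":["targets"]}

```bash
mkdir -p pics; ls
cat > h.py <<'E'
import numpy as np, cv2
from cell import r
def cap(n,name):
    c=r.capture(n); cv2.imwrite(f'pics/{name}.png',c['img'][:,:,::-1]); return c
def ray(c,p):
    f=192/np.tan(np.radians(c['vfov'])/2)
    d=np.array([(p[0]-c['cx'])/f,(p[1]-c['cy'])/f]); u=d.copy()
    for _ in range(30): u=d/(1+c['k1']*(u@u))
    M=np.array(c['cam_to_world']); v=M[:3,:3]@np.array([u[0],u[1],1]); return M[:3,3],v/np.linalg.norm(v)
def atz(c,p,z):
    o,v=ray(c,p); return o+v*(z-o[2])/v[2]
def proj(c,P):
    M=np.array(c['cam_to_world']); q=M[:3,:3].T@(np.array(P)-M[:3,3]); u=q[:2]/q[2]
    u=u*(1+c['k1']*(u@u)); f=192/np.tan(np.radians(c['vfov'])/2); return np.array([c['cx']+f*u[0],c['cy']+f*u[1]])
def tri(L):
    A=np.zeros((3,3));b=np.zeros(3)
    for c,p in L:
        o,v=ray(c,p); Q=np.eye(3)-np.outer(v,v); A+=Q;b+=Q@o
    return np.linalg.solve(A,b)
E
python3 - <<'E'
from h import *
import json
np.set_printoptions(precision=2,suppress=True)
s=r.get_state(); print(s)
for n in ['scene','side','wrist']:
    c=cap(n,n+'0'); print(n,c['vfov'],c['cx'],c['cy'],c['k1'],np.array(c['cam_to_world']))
    for t in ['housing_mid','spacer_mid','cover_mid','jaw','jaw_face','guide_fork','wall_top','tape_roll','pen','mouse','filter_case','objective_case','microscope']:
        try: print(t,[(round(d['confidence'],2),np.round(d['centre']),int(d['mask'].sum())) for d in r.silhouettes(t,c)][:3])
        except Exception as e: print(t,e)
E
```

```text
pics
{'time': 0.0, 'q': array([ 1.11,  0.16,  1.6 , -0.  ,  1.39, -0.21]), 'dq': array([-0., -0., -0.,  0., -0., -0.]), 'joint_efforts': array([ -0.  , -38.56, -32.21,   0.07,   0.04,  -0.  ]), 'ee_pos': array([140.94, 557.18, 403.72]), 'orientation': array([ 0.7 ,  0.09,  0.7 , -0.09]), 'contact_force': array([-0.32,  0.21,  1.2 ]), 'ft_torque': array([-0.04, -0.01, -0.02]), 'opening': 92.03589194665219}
scene 55.90169548918932 250.58291362539626 180.87195961989016 -0.046448257748740264 [[  -0.98   -0.16    0.09  471.54]
 [  -0.18    0.87   -0.46  463.8 ]
 [  -0.     -0.47   -0.88 1027.68]
 [   0.      0.      0.      1.  ]]
housing_mid [(0.77, array([277., 249.]), 539)]
spacer_mid [(0.92, array([264., 302.]), 431)]
cover_mid [(0.64, array([234., 223.]), 422)]
jaw [(0.51, array([260., 168.]), 87)]
jaw_face [(0.54, array([260., 167.]), 123)]
guide_fork [(0.67, array([270., 170.]), 1752), (0.3, array([276., 249.]), 540)]
wall_top [(0.72, array([265., 172.]), 1750)]
tape_roll [(0.57, array([230., 264.]), 289), (0.55, array([309., 272.]), 278), (0.27, array([277., 246.]), 533)]
pen [(0.
[... 1209 characters left out ...]
 array([263., 158.]), 266)]
microscope it knows: cover_mid, filter_case, guide_fork, housing_mid, jaw, jaw_face, mouse, nest_pocket, objective_case, pen, spacer_mid, tape_roll, wall_top
wrist 70.98912047683203 256.38851738920926 192.9334399406811 -0.055406256147935325 [[  0.25   0.94   0.25  69.22]
 [  0.97  -0.24  -0.06 573.91]
 [  0.     0.26  -0.96 382.99]
 [  0.     0.     0.     1.  ]]
housing_mid []
spacer_mid []
cover_mid []
jaw []
jaw_face []
guide_fork []
wall_top []
tape_roll []
pen []
mouse []
filter_case []
objective_case []
microscope it knows: cover_mid, filter_case, guide_fork, housing_mid, jaw, jaw_face, mouse, nest_pocket, objective_case, pen, spacer_mid, tape_roll, wall_top
```

```bash
python3 -c "
import cv2
for n in ['scene0','side0']:
    i=cv2.imread(f'pics/{n}.png'); 
    j=i[100:340,100:400]; cv2.imwrite(f'pics/{n}z.png',cv2.resize(j,(750,600),interpolation=cv2.INTER_CUBIC))
"
```

```text
(no output)
```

View pics/scene0.png

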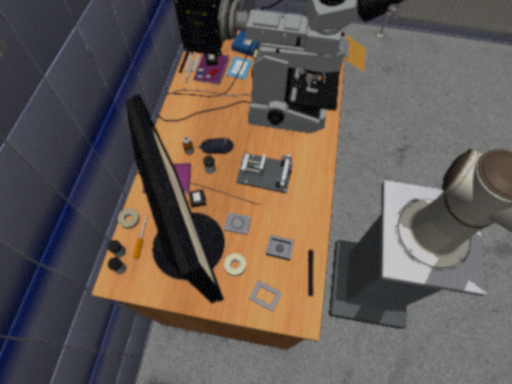

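View pics/scene0z.png

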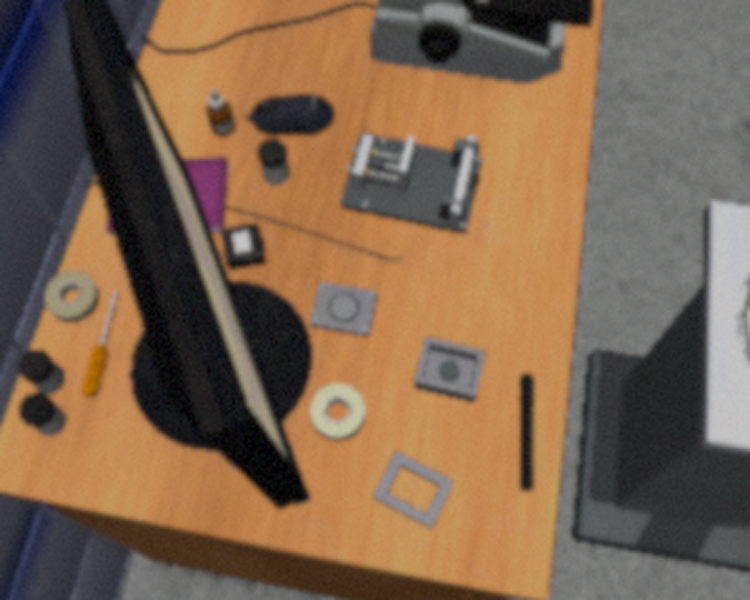

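View pics/side0z.png

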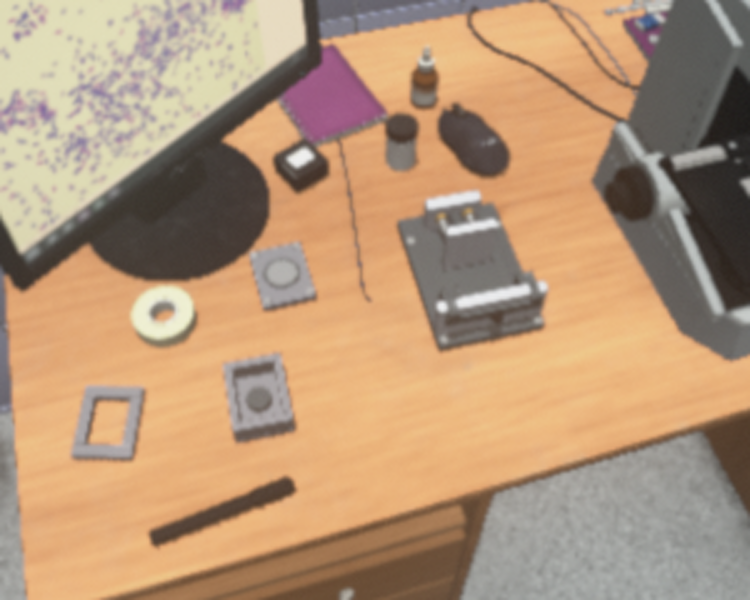

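View pics/wrist0.png

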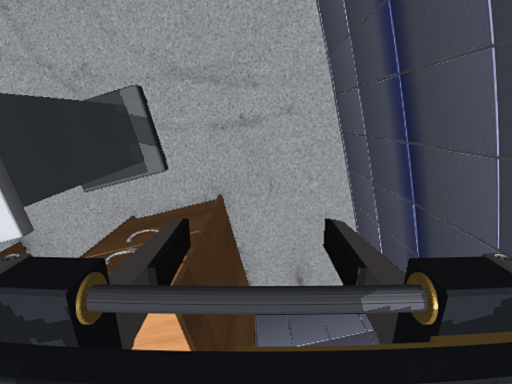

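The scene view shows housing (277,249), spacer (264,302), cover (234,223) and the nest around (265,172). The long wall is on the robot's side and the jaw is beyond it. Next I measure.

Run:
```python
from h import *
np.set_printoptions(precision=1,suppress=True)
cs=cap('scene','s1'); cd=cap('side','d1')
T={'housing_mid':28,'spacer_mid':10,'cover_mid':10,'tape_roll':19,'pen':16,'mouse':38,'filter_case':26,'objective_case':62}
for t,z in T.items():
    A=r.silhouettes(t,cs);B=r.silhouettes(t,cd)
    for a in A[:2]:
        for b in B[:2]:
            p=tri([(cs,a['centre']),(cd,b['centre'])]); 
            e=max(np.linalg.norm(proj(cs,p)-a['centre']),np.linalg.norm(proj(cd,p)-b['centre']))
            print(t,'tri',p,'err px',round(e,1))
for nm,c in(('s',cs),('d',cd)):
  for t in ['housing_mid','spacer_mid','cover_mid']:
    for a in r.silhouettes(t,c)[:1]:
        cnt,_=cv2.findContours(a['mask'].astype('uint8'),0,2); cnt=max(cnt,key=cv2.contourArea)[:,0,:].astype(float)
        z=T[t]
        w=np.array([atz(c,p,z)[:2] for p in cnt]).astype('float32')
        print(nm,t,cv2.minAreaRect(w))
c=cd
# side-view nest features from zoom px -> full
f=lambda x,y:(100+x/2.5,100+y/2.5)
for n,p,z in [('base corner nearL',(440,345),12),('base nearR',(543,325),12),('base farL',(400,222),12),('base farR',(495,205),12),('wall topL',(440,308),56),('wall topR',(545,288),56),('wallinner top L',(440,297),56),('jaw top L',(447,230),74),('jaw topR',(497,225),74),('endblockL',(428,205),52),('endR',(480,197),52)]:
    print(n,atz(c,f(*p),z))
c=cs
for n,p,z in [('base A',(343,205),12),('B',(468,230),12),('C',(360,140),12),('wall',(458,210),56),('wall',(470,140),56),('jaw',(402,175),74),('jaw',(410,140),74),('end',(355,172),52),('end',(368,137),52)]:
    print('scene',n,atz(c,f(*p),z))
```

```text
housing_mid tri [455.8 136.2  18.7] err px 2.0
spacer_mid tri [455.  268.   39.3] err px 0.2
cover_mid tri [589.2  76.7   8.9] err px 1.1
tape_roll tri [566.4 199.7  22.2] err px 3.0
tape_roll tri [455.4 129.8 298.2] err px 53.3
pen tri [354.2 177.2  -8.4] err px 0.1
pen tri [368.2 112.2 249. ] err px 77.8
mouse tri [ 721.2 -186.    -1.9] err px 0.5
filter_case tri [736.6  13.  -10.9] err px 0.5
objective_case tri [694.9 -92.1  43.6] err px 0.8
s housing_mid ((450.63348388671875, 137.81820678710938), (62.834896087646484, 71.57067108154297), 85.92842102050781)
s spacer_mid ((467.17877197265625, 274.203369140625), (60.014862060546875, 73.55305480957031), 72.15440368652344)
s cover_mid ((587.3681030273438, 79.85848999023438), (59.4161491394043, 70.34307098388672), 89.19900512695312)
d housing_mid ((443.7732849121094, 133.69305419921875), (57.127140045166016, 82.67100524902344), 86.07596588134766)
d spacer_mid ((465.9479675292969, 272.4293212890625), (60.448490142822266, 76.50589752197266), 72.79102325439453)
d cover_mid ((581.829833984375, 80.49610137939453), (76.92321014404297, 54.312252044677734), 0.8589264154434204)
base corner nearL [455.5 -50.7  12. ]
base nearR [ 447.9 -157.7   12. ]
base farL [614.  -60.3  12. ]
base farR [ 607.5 -168.9   12. ]
wall topL [470.3 -52.5  56. ]
wall topR [ 463.2 -158.6   56. ]
wallinner top L [482.2 -56.7  56. ]
jaw top L [544.7 -84.7  74. ]
jaw topR [ 536.7 -135.    74. ]
endblockL [597.5 -84.3  52. ]
endR [ 592.5 -140.7   52. ]
scene base A [613.5 -54.1  12. ]
scene B [452.7 -48.   12. ]
scene C [ 611.  -153.2   12. ]
scene wall [469.1 -50.4  56. ]
scene wall [ 468.4 -151.9   56. ]
scene jaw [542.8 -75.8  74. ]
scene jaw [ 541.5 -126.8   74. ]
scene end [602.6 -81.8  52. ]
scene end [ 596.3 -135.1   52. ]
```

```bash
cat >> h.py <<'E'
from scipy.spatial.transform import Rotation as Ro
def pose():
    s=r.get_state(); q=s['orientation']; return np.array(s['ee_pos']),Ro.from_quat([q[1],q[2],q[3],q[0]]),s
def Rdown(yaw):
    """tool x down; tool y (jaw opening) at angle yaw+90deg from world x, i.e. part x axis at yaw"""
    x=np.array([0,0,-1.]);y=np.array([-np.sin(yaw),np.cos(yaw),0]);return np.stack([x,y,np.cross(x,y)],1)
def plan(target,yaw,tip=True,flip=None):
    """target: desired grasp point (171 ahead) if tip else TCP"""
    p,R,s=pose(); best=None
    for k in (0,np.pi):
        Rt=Ro.from_matrix(Rdown(yaw+k)); rv=(R.inv()*Rt).as_rotvec()
        if best is None or np.linalg.norm(rv)<np.linalg.norm(best[1]): best=(Rt,rv)
    Rt,rv=best; t=np.array(target,float)
    if tip: t=t-171*Rt.as_matrix()[:,0]
    d=R.inv().apply(t-p)/10
    print('TCP',np.round(p,1),'target',np.round(t,1),'shift cm (cur tool axes)',np.round(d,2),'turn deg',np.round(np.degrees(rv),2),'rows>=',round(np.linalg.norm(d)/6.25,1))
    dw=(t-p)/10; L=Rt.inv().apply(t-p)/10; print(' world d cm',np.round(dw,2),' in target tool axes',np.round(L,2), 'F',np.round(s['contact_force'],1),'T',np.round(s['ft_torque'],2),'op',round(s['opening'],1),'t',round(s['time'],2),'q',np.round(s['q'],2))
E
python3 - <<'E'
from h import *
np.set_printoptions(precision=2,suppress=True)
p,R,s=pose(); print(R.as_matrix()); 
c=r.capture('wrist'); M=np.array(c['cam_to_world']); print('cam in tool',R.inv().apply(M[:3,3]-p)); print(R.inv().as_matrix()@M[:3,:3])
cs=r.capture('scene');cd=r.capture('side')
f=lambda x,y:(100+x/2.5,100+y/2.5)
print('monitor corner',tri([(cs,f(292,503)),(cd,f(25,282))]))
plan([400,136,230],np.radians(-4))
E
```

```text
[[-0.    0.25  0.97]
 [-0.    0.97 -0.25]
 [-1.   -0.   -0.  ]]
cam in tool [ 21.69  -1.63 -73.68]
[[-0.   -0.26  0.96]
 [ 1.   -0.    0.  ]
 [ 0.    0.96  0.26]]
monitor corner [587.96 321.74  83.13]
TCP [141.  557.4 404.7] target [400. 136. 401.] shift cm (cur tool axes) [  0.37 -34.5   35.44] turn deg [-10.2  -0.   -0. ] rows>= 7.9
 world d cm [ 25.9  -42.14  -0.37]  in target tool axes [  0.37 -40.23  28.77] F [ 1.7 -0.  -0.6] T [0.01 0.05 0.03] op 92.0 t 3.3 q [ 1.11  0.16  1.6   0.    1.39 -0.21]
```

>>> step_arm([
  [-1,[0,-1,0.7],[-10,0,0]],
  [-1,[0,-5,3.6],[0,0,0]],
  [-1,[0,-5,3.6],[0,0,0]],
  [-1,[0,-5,3.6],[0,0,0]],
  [-1,[0,-5,3.6],[0,0,0]],
  [-1,[0,-5,3.6],[0,0,0]],
  [-1,[0,-5,3.6],[0,0,0]],
  [-1,[0,-5,3.6],[0,0,0]],
  [-1,[0,-4,2.8],[0,0,0]],
  [-1,[0,0,0],[0,0,0]],
])

```text
time: 4.55
ee_pos: [403.7, 129.1, 406.5]
orientation: [0.71, 0.024, 0.704, -0.022]
contact_force: [0.1, 0.1, -0.6]
opening: 91.7
```

```bash
cat > look.py <<'E'
from h import *
import sys
np.set_printoptions(precision=1,suppress=True)
Z={'housing_mid':28,'spacer_mid':10,'cover_mid':10}
def look(name,things=('housing_mid','spacer_mid','cover_mid')):
    c=cap('wrist',name); out={}
    for t in things:
        for a in r.silhouettes(t,c)[:2]:
            cnt,_=cv2.findContours(a['mask'].astype('uint8'),0,2); cnt=max(cnt,key=cv2.contourArea)[:,0,:].astype(float)
            w=np.array([atz(c,p,Z[t])[:2] for p in cnt]).astype('float32'); m=cv2.minAreaRect(w)
            print(t,round(a['confidence'],2),'px',a['centre'],'rect',np.array(m[0]),np.array(m[1]),round(m[2],1))
    return c
E
python3 - <<'E'
from look import *
c=look('w1'); plan([450,136,200],np.radians(-4))
E
```

```text
housing_mid 0.56 px [262.8, 201.6] rect [446.7 131.4] [55.3 77.9] 86.7
housing_mid 0.47 px [364.4, 206.6] rect [459.6 261.8] [60.  70.4] 72.6
spacer_mid 0.65 px [363.5, 205.4] rect [467.5 268.4] [59.  72.7] 73.7
cover_mid 0.61 px [232.7, 276.5] rect [565.1  77.4] [55.2 41.8] 86.4
TCP [402.  132.4 406.3] target [450. 136. 371.] shift cm (cur tool axes) [3.6 0.6 4.7] turn deg [ 0.7  0.4 -0.2] rows>= 1.0
 world d cm [ 4.8  0.4 -3.5]  in target tool axes [3.5 0.7 4.8] F [-0.2 -0.1 -0.5] T [ 0. -0. -0.] op 92.1 t 4.75 q [ 0.  -0.3  2.   0.   1.4 -1.5]
```

View pics/w1.png

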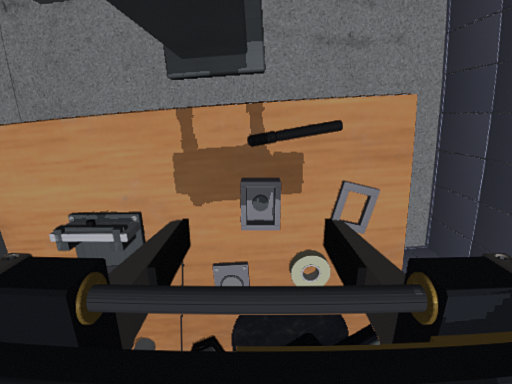

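Run:
```python
from h import *
np.set_printoptions(precision=2,suppress=True)
for _ in range(3): print(pose()[0],r.get_state()['time'])
c=cap('wrist','w2'); print(pose()[0],np.array(c['cam_to_world'])[:3,3])
i=c['img'][165:305,200:400,::-1]; cv2.imwrite('pics/w2z.png',cv2.resize(i,None,fx=4,fy=4,interpolation=cv2.INTER_CUBIC))
```

```text
[402.04 132.39 406.27] 4.75
[402.04 132.39 406.27] 4.75
[402.04 132.39 406.27] 4.75
[402.   132.55 406.26] [328.24 135.09 384.03]
```

View pics/w2z.png

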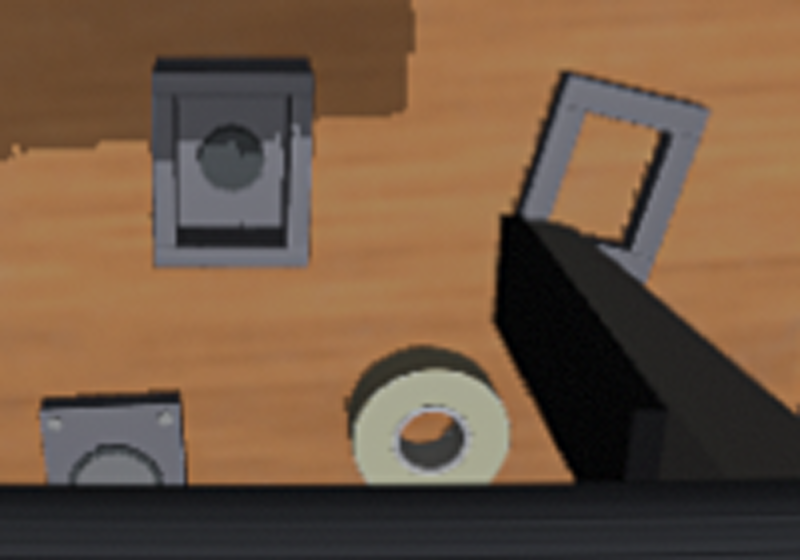

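Run:
```python
from h import *
np.set_printoptions(precision=1,suppress=True)
c=r.capture('wrist')
g=lambda x,y:(200+x/4,165+y/4)
P=[atz(c,g(*p),28)[:2] for p in [(154,72),(312,72),(309,265),(155,265)]]
print(np.array(P),np.mean(P,0)); print(np.linalg.norm(P[1]-P[0]),np.linalg.norm(P[2]-P[1]),np.degrees(np.arctan2(*(P[2]-P[1])[::-1])),np.degrees(np.arctan2(*(P[3]-P[0])[::-1])))
Q=[atz(c,g(*p),10)[:2] for p in [(568,73),(708,108)]];print(Q,np.degrees(np.arctan2(*(Q[1]-Q[0])[::-1])),np.linalg.norm(Q[1]-Q[0]))
Q=[atz(c,g(*p),10)[:2] for p in [(41,408),(180,402)]];print(Q,np.degrees(np.arctan2(*(Q[1]-Q[0])[::-1])),np.linalg.norm(Q[1]-Q[0]))
m=np.mean(P,0)
plan([m[0],m[1],90],np.radians(-3.5))
```

```text
[[412.4 107.5]
 [415.6 161.1]
 [486.5 157.5]
 [483.2 102.5]] [449.4 132.1]
53.71459396781149 71.05702492446814 -2.9070161593351287 -4.067025586896882
[array([425.7, 254.5]), array([441.8, 306.7])] 72.80589890917811 54.63517813784969
[array([549.3,  51.4]), array([549.7, 106.1])] 89.55582320235484 54.747344603605626
TCP [402.  132.6 406.3] target [449.4 132.1 261. ] shift cm (cur tool axes) [14.6  0.2  4.6] turn deg [ 0.2  0.4 -0.2] rows>= 2.4
 world d cm [  4.7  -0.  -14.5]  in target tool axes [14.5  0.2  4.7] F [-1.1 -0.3  0.1] T [ 0.  0. -0.] op 91.9 t 4.85 q [ 0.  -0.3  2.   0.   1.4 -1.5]
```

>>> step_arm([
  [-1,[5,0,1.6],[0,0.4,0]],
  [-1,[5,0,1.6],[0,0,0]],
  [-1,[4.3,0,1.4],[0,0,0]],
  [-1,[0,0,0],[0,0,0]],
])

```text
time: 5.35
ee_pos: [448.8, 135.1, 261.9]
orientation: [0.709, 0.019, 0.705, -0.016]
contact_force: [-0.2, -0.9, -0.0]
opening: 91.8
```

Run:
```python
from look import *
c=look('w3'); plan([449.4,132.1,14],np.radians(-3.5))
i=c['img'][140:300,150:350,::-1]; cv2.imwrite('pics/w3z.png',cv2.resize(i,None,fx=3.75,fy=3.75,interpolation=cv2.INTER_CUBIC))
```

```text
spacer_mid 0.57 px [414.8, 215.6] rect [467.3 267.4] [61.7 72.4] 73.0
cover_mid 0.73 px [211.2, 332.4] rect [589.1  77.5] [57.1 47.7] 87.8
TCP [450.9 134.8 267.3] target [449.4 132.1 185. ] shift cm (cur tool axes) [ 8.2 -0.3 -0.3] turn deg [ 0.7  0.9 -0.3] rows>= 1.3
 world d cm [-0.1 -0.3 -8.2]  in target tool axes [ 8.2 -0.3 -0.1] F [-0.1 -0.   0.3] T [-0. -0.  0.] op 92.0 t 5.55 q [ 0.   0.   2.   0.   1.1 -1.5]
```

View pics/w3z.png

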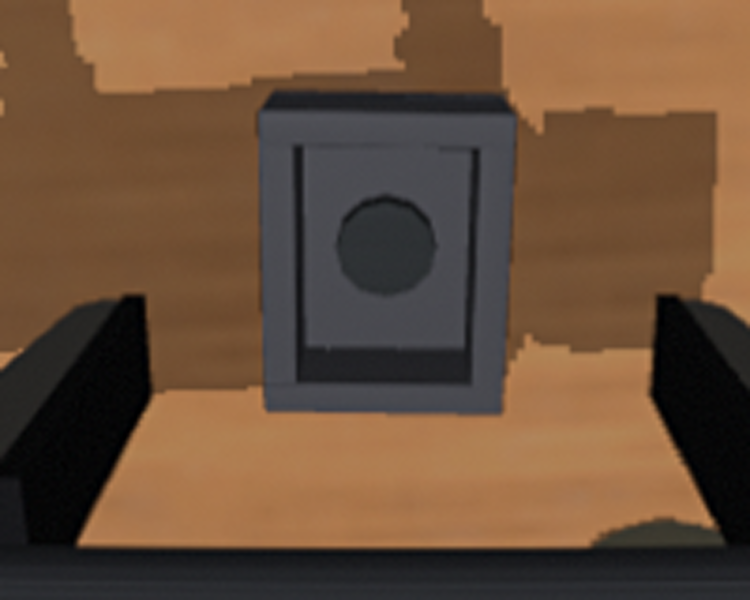

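Run:
```python
from h import *
np.set_printoptions(precision=1,suppress=True)
c=r.capture('wrist')
g=lambda x,y:(150+x/3.75,140+y/3.75)
for z in (24,28,32):
    P=[atz(c,g(*p),z)[:2] for p in [(260,113),(516,116),(503,413),(266,410)]]
    m=np.mean(P,0);print(z,m,np.linalg.norm(P[1]-P[0]),np.linalg.norm(P[2]-P[1]),np.degrees(np.arctan2(*(P[2]-P[1])[::-1])),np.degrees(np.arctan2(*(P[3]-P[0])[::-1])))
    if z==28: plan([m[0],m[1],13],np.radians(-3.5))
```

```text
24 [458.2 131.2] 56.864959222633246 73.40833258525889 -3.391554130168717 -3.9357986580515454
28 [456.7 131.3] 55.83246419016384 72.07546011384107 -3.3915541301687213 -3.9357986580515476
TCP [450.9 134.7 267.3] target [456.7 131.3 184. ] shift cm (cur tool axes) [ 8.3 -0.3  0.5] turn deg [ 0.7  1.  -0.3] rows>= 1.3
 world d cm [ 0.6 -0.3 -8.3]  in target tool axes [ 8.3 -0.3  0.6] F [-0.7 -0.4  0.6] T [-0.  -0.  -0.1] op 91.8 t 5.6 q [ 0.   0.   2.   0.   1.1 -1.5]
32 [455.3 131.4] 54.79996915769441 70.74258764242325 -3.3915541301687253 -3.935798658051559
```

>>> step_arm([
  [-1,[3,-0.3,0.6],[0.6,0.9,-0.2]],
  [-1,[3,0,0],[0,0,0]],
  [-1,[0.5,0,0],[0,0,0]],
  [-1,[0,0,0],[0,0,0]],
])

```text
time: 6.1
ee_pos: [460.6, 132.1, 209.0]
orientation: [0.712, 0.022, 0.701, -0.02]
contact_force: [0.6, -0.4, -0.7]
opening: 91.8
```

Run:
```python
from h import *
plan([457,131.3,22],np.radians(-3.5))
c=cap('wrist','w4')
```

```text
TCP [460.6 132.1 209. ] target [457.  131.3 193. ] shift cm (cur tool axes) [ 1.6  -0.11 -0.38] turn deg [ 0.1   0.92 -0.21] rows>= 0.3
 world d cm [-0.36 -0.08 -1.6 ]  in target tool axes [ 1.6  -0.1  -0.36] F [ 0.6 -0.4 -0.7] T [-0.    0.01 -0.03] op 91.8 t 6.1 q [ 0.03  0.17  2.02  0.    0.94 -1.49]
```

View pics/w4.png

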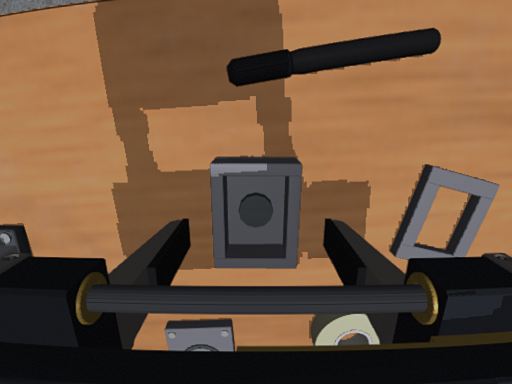

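>>> step_arm([
  [-1,[1.3,-0.1,-0.3],[0,0.9,-0.2]],
  [-1,[0.3,0,0],[0,0,0]],
  [-1,[0,0,0],[0,0,0]],
])

```text
time: 6.52
ee_pos: [458.5, 131.4, 194.2]
orientation: [0.708, 0.021, 0.706, -0.021]
contact_force: [0.6, 0.0, 1.0]
opening: 91.6
```

Run:
```python
from h import *
plan([457,131.3,22],np.radians(-3.5))
```

```text
TCP [458.5 131.4 194.2] target [457.  131.3 193. ] shift cm (cur tool axes) [ 0.12 -0.02 -0.15] turn deg [ 0.11  0.19 -0.01] rows>= 0.0
 world d cm [-0.15 -0.01 -0.12]  in target tool axes [ 0.12 -0.02 -0.15] F [0.6 0.  1. ] T [-0.01 -0.03  0.03] op 91.6 t 6.53 q [ 0.02  0.2   2.02 -0.    0.92 -1.49]
```

Good. Close on it, then lift.

>>> step_arm([
  [1,[0.05,0,-0.1],[0,0,0]],
  [1,[0,0,0],[0,0,0]],
  [1,[0,0,0],[0,0,0]],
  [1,[0,0,0],[0,0,0]],
  [1,[-3,0,0],[0,0,0]],
  [1,[-4,0,0],[0,0,0]],
  [1,[-5,0,0],[0,0,0]],
  [1,[0,0,0],[0,0,0]],
], squeeze=30)

```text
time: 7.52
ee_pos: [456.2, 131.4, 315.7]
orientation: [0.707, 0.021, 0.707, -0.021]
contact_force: [0.7, 0.6, -2.0]
opening: 56.1
```

Run:
```python
from h import *
plan([475,-104,140],np.radians(-3.5))
c=cap('wrist','w5')
g=c['img'][130:300,0:400,::-1]; cv2.imwrite('pics/w5z.png',cv2.resize(g,None,fx=2,fy=2,interpolation=cv2.INTER_CUBIC))
```

```text
TCP [456.2 131.4 315.7] target [ 475. -104.  311.] shift cm (cur tool axes) [  0.47 -23.38   3.27] turn deg [ 0.1  -0.02  0.01] rows>= 3.8
 world d cm [  1.88 -23.54  -0.47]  in target tool axes [  0.47 -23.38   3.31] F [ 0.7  0.6 -2. ] T [-0.03 -0.1   0.05] op 56.1 t 7.53 q [ 0.03 -0.01  1.96 -0.    1.19 -1.49]
```

View pics/w5.png

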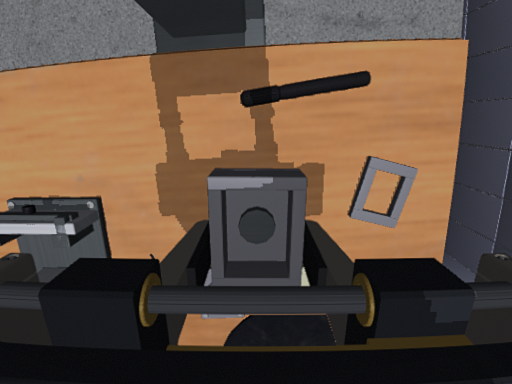

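>>> step_arm([
  [1,[-3.5,-4.8,-0.8],[0,0,0]],
  [1,[-3.5,-4.8,-0.8],[0,0,0]],
  [1,[-3.5,-4.8,-0.8],[0,0,0]],
  [1,[0,0,0],[0,0,0]],
])

```text
time: 8.07
ee_pos: [420.9, -14.3, 412.3]
orientation: [0.699, 0.021, 0.714, -0.02]
contact_force: [0.3, 1.0, -1.9]
opening: 55.6
```

Run:
```python
from h import *
plan([475,-104,140],np.radians(-3.5))
c=cap('wrist','w6'); np.savez('c6.npz',**c)
g=c['img'][150:290,60:260,::-1]; cv2.imwrite('pics/w6z.png',cv2.resize(g,None,fx=4,fy=4,interpolation=cv2.INTER_CUBIC))
```

```text
TCP [420.9 -14.3 412.3] target [ 475. -104.  311.] shift cm (cur tool axes) [ 9.99 -8.65  6.13] turn deg [ 0.23 -1.23 -0.03] rows>= 2.3
 world d cm [  5.41  -8.97 -10.13]  in target tool axes [10.13 -8.62  5.95] F [ 0.3  1.  -1.9] T [ 0.04 -0.06  0.03] op 55.6 t 8.07 q [-0.32 -0.26  1.98 -0.01  1.44 -1.83]
```

View pics/w6.png

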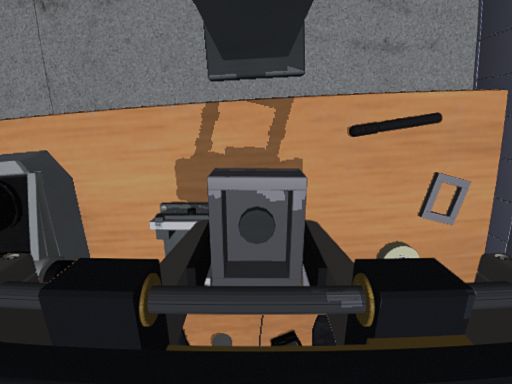

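View pics/w6z.png

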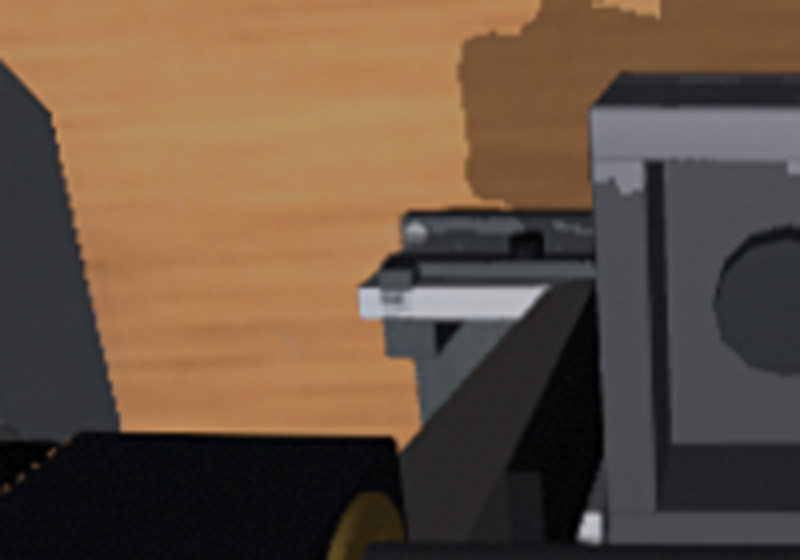

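>>> step_arm([
  [1,[0,5.0,0],[0,-1,0]],
  [1,[0.5,0.5,0],[0,-0.5,0]],
  [1,[0,0,0],[0,0,0]],
  [1,[0,0,0],[0,0,0]],
])

```text
time: 8.62
ee_pos: [422.2, 45.1, 396.9]
orientation: [0.702, 0.021, 0.711, -0.017]
contact_force: [-0.0, -0.5, -1.9]
opening: 55.8
```

Run:
```python
from h import *
plan([475,-104,140],np.radians(-3.5))
c=cap('wrist','w7'); np.savez('c7.npz',**c)
for t in ['guide_fork','wall_top','jaw','nest_pocket']: print(t,[(d['confidence'],d['centre'],d['mask'].sum()) for d in r.silhouettes(t,c)])
g=c['img'][170:290,80:240,::-1]; cv2.imwrite('pics/w7z.png',cv2.resize(g,None,fx=5,fy=5,interpolation=cv2.INTER_CUBIC))
```

```text
TCP [422.2  45.1 396.9] target [ 475. -104.  311.] shift cm (cur tool axes) [  8.44 -14.64   6.19] turn deg [ 0.43 -0.76 -0.29] rows>= 2.9
 world d cm [  5.28 -14.91  -8.59]  in target tool axes [  8.59 -14.56   6.18] F [-0.  -0.5 -1.9] T [ 0.01 -0.03  0.02] op 55.8 t 8.62 q [-0.18 -0.24  2.    0.    1.4  -1.7 ]
guide_fork [(0.77, [147.4, 227.2], np.int64(3978))]
wall_top [(0.83, [145.7, 227.3], np.int64(3997)), (0.31, [256.8, 222.9], np.int64(11366)), (0.18, [354.8, 121.4], np.int64(1203))]
jaw []
nest_pocket [(0.73, [145.2, 227.8], np.int64(4012))]
```

View pics/w7z.png

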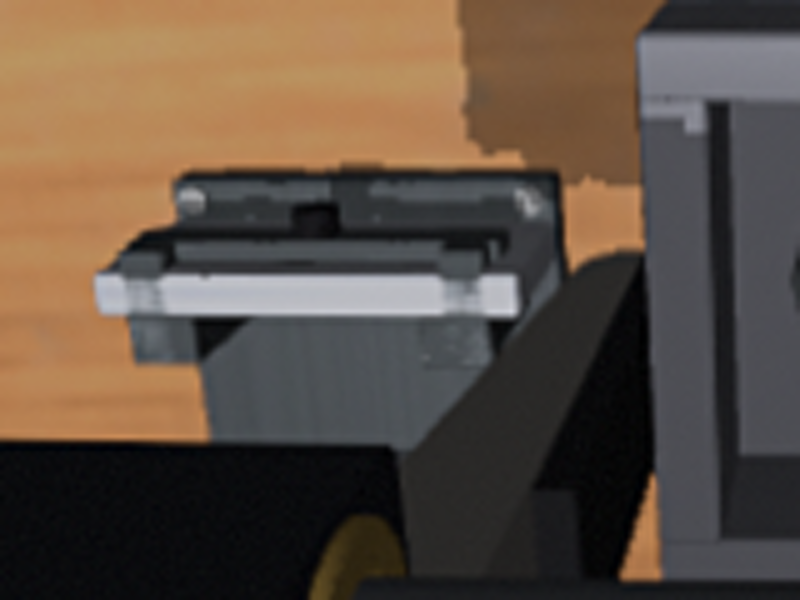

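```bash
python3 - <<'E'
from h import *
np.set_printoptions(precision=1,suppress=True)
z=dict(np.load('c7.npz')); 
g=lambda x,y:(80+x/5,170+y/5)
for n,p,h in [('wall -y end inner',(98,316),56),('wall +y inner',(520,316),56),('wall -y outer',(97,274),56),('wall +y outer',(516,274),56),('lug- inner',(197,320),56),('lug- inner far',(198,361),56),('lug+ inner',(422,320),56),('lug+ inner far',(422,366),56),('lug- outer',(132,320),56),('lug+ outer',(492,320),56),('lug-outer far',(137,363),56),('lug+outer far',(490,366),56),('base -y',(177,175),12),('base +y',(557,173),12),('base -y',(210,440),12),
 ]: print(n,atz(z,g(*p),h))
# held part
for n,p in [('part TL',(640,35)),('BL',(664,540))]: print(n,atz(z,g(*p),231))
E
python3 -c "
import cv2
i=cv2.imread('pics/w7.png')[160:300,200:320]; cv2.imwrite('pics/w7p.png',cv2.resize(i,None,fx=4.2,fy=4.2,interpolation=cv2.INTER_CUBIC))"
```

```text
wall -y end inner [ 473.4 -162.    56. ]
wall +y inner [478.7 -50.9  56. ]
wall -y outer [ 461.8 -159.8   56. ]
wall +y outer [467.2 -50.5  56. ]
lug- inner [ 475.7 -135.7   56. ]
lug- inner far [ 487.2 -137.6   56. ]
lug+ inner [478.6 -76.5  56. ]
lug+ inner far [491.4 -78.3  56. ]
lug- outer [ 474.9 -153.1   56. ]
lug+ outer [479.5 -58.3  56. ]
lug-outer far [ 487.  -154.2   56. ]
lug+outer far [492.2 -60.5  56. ]
base -y [ 448.6 -158.3   12. ]
base +y [453.9 -48.5  12. ]
base -y [ 532.3 -164.4   12. ]
part TL [374.9  20.1 231. ]
BL [437.5  16.7 231. ]
```

View pics/w7p.png

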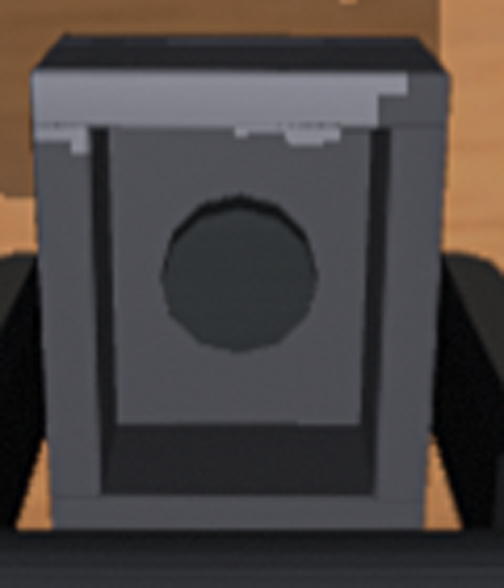

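Run:
```python
from h import *
np.set_printoptions(precision=1,suppress=True)
z=dict(np.load('c7.npz')); p,R,s=pose()
o=[]
for q in [(35,72),(445,72),(425,530),(52,530)]:
    O,v=ray(z,(200+q[0]/4.2,160+q[1]/4.2)); O=R.inv().apply(O-p);v=R.inv().apply(v)
    o.append((O+v*(165-O[0])/v[0]));
print(np.array(o),np.mean(o,0))
plan([500,-107,12+62+28],np.radians(-3))
```

```text
[[165.  -27.2 -44.8]
 [165.   25.5 -44.8]
 [165.   26.1  22.8]
 [165.  -28.   22.9]] [165.   -0.9 -11. ]
TCP [422.5  44.6 398.2] target [ 500. -107.  273.] shift cm (cur tool axes) [ 12.3 -14.8   8.7] turn deg [-0.1 -0.6 -0.3] rows>= 3.4
 world d cm [  7.8 -15.2 -12.5]  in target tool axes [ 12.5 -14.7   8.5] F [-0.3 -0.2 -1.4] T [-0.  -0.1 -0. ] op 55.9 t 8.88 q [-0.2 -0.2  2.   0.   1.4 -1.7]
```

Run:
```python
import cv2
i=cv2.imread('pics/w4.png')[145:285,190:320]; cv2.imwrite('pics/w4z.png',cv2.resize(i,None,fx=4.2,fy=4.2,interpolation=cv2.INTER_CUBIC))
```

```text
(no output)
```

View pics/w4z.png

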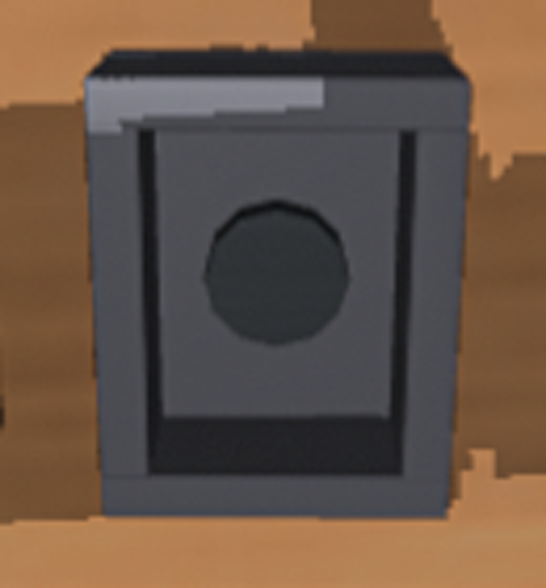

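```bash
cat >> h.py <<'E'
RC=None
def pnp(c,px,obj,tool=None):
    f=192/np.tan(np.radians(float(c['vfov']))/2)
    K=np.array([[f,0,float(c['cx'])],[0,f,float(c['cy'])],[0,0,1]])
    ok,rv,tv=cv2.solvePnP(np.array(obj,float),np.array(px,float),K,np.array([float(c['k1']),0,0,0]))
    pr=cv2.projectPoints(np.array(obj,float),rv,tv,K,np.array([float(c['k1']),0,0,0]))[0][:,0]
    return cv2.Rodrigues(rv)[0],tv[:,0],np.abs(pr-np.array(px)).max()
E
python3 - <<'E'
from h import *
np.set_printoptions(precision=1,suppress=True)
c=dict(np.load('c7.npz')); p,R,s=pose()
M=np.array(c['cam_to_world']); 
# fixed cam in tool from the first capture
Rct=np.array([[-0.,-.26,.96],[1,0,0],[0,.96,.26]]);Rct[0]=[0,-.2588,.9659];Rct[2]=[0,.9659,.2588]; tc=np.array([21.7,-1.6,-73.7])
print('check', R.inv().apply(M[:3,3]-p), R.inv().as_matrix()@M[:3,:3])
obj=[(-36,-28,0),(-36,28,0),(36,28,0),(36,-28,0)]
for n,Z,o in [('w4',[(85,76),(469,78),(447,516),(103,514)],(190,145)),('w7',[(35,72),(445,72),(425,530),(52,530)],(200,160))]:
    px=[(o[0]+a/4.2,o[1]+b/4.2) for a,b in Z]
    Rm,t,e=pnp(c,px,obj); print(n,'part top centre in tool',Rct@t+tc,'normal/axes',Rct@Rm,'err',e)
E
```

```text
check [ 22.7  -1.4 -74.3] [[-0.  -0.3  1. ]
 [ 1.   0.   0. ]
 [-0.   1.   0.3]]
w4 part top centre in tool [185.5  -2.1 -12.7] normal/axes [[ 0. -0. -1.]
 [-0.  1. -0.]
 [ 1.  0.  0.]] err 0.13124508171461002
w7 part top centre in tool [172.3  -1.2  -6.9] normal/axes [[ 0.  0. -1.]
 [-0.  1.  0.]
 [ 1.  0.  0.]] err 1.0188901773386476
```

Run:
```python
from h import *
plan([500,-107,130],np.radians(-3))
```

```text
TCP [422.5  44.6 398.2] target [ 500. -107.  301.] shift cm (cur tool axes) [  9.55 -14.76   8.68] turn deg [-0.15 -0.61 -0.28] rows>= 3.1
 world d cm [  7.75 -15.16  -9.72]  in target tool axes [  9.72 -14.73   8.54] F [-0.3 -0.2 -1.4] T [-0.02 -0.05 -0.02] op 55.9 t 8.88 q [-0.18 -0.24  2.    0.    1.4  -1.7 ]
```

>>> step_arm([
  [1,[2,-4,2],[0,-0.6,-0.3]],
  [1,[2,-4,2],[0,0,0]],
  [1,[2,-4,2],[0,0,0]],
  [1,[2,-2.5,2],[0,0,0]],
  [1,[1,0,0],[0,0,0]],
  [1,[0,0,0],[0,0,0]],
  [1,[0,0,0],[0,0,0]],
])

```text
time: 9.75
ee_pos: [497.0, -110.0, 308.9]
orientation: [0.709, 0.019, 0.704, -0.02]
contact_force: [0.1, 0.3, -2.1]
opening: 55.7
```

Run:
```python
from h import *
plan([500,-107,84],np.radians(-3))
c=cap('wrist','w8'); c2=cap('side','d8')
g=c2['img'][120:270,200:400,::-1]; cv2.imwrite('pics/d8z.png',cv2.resize(g,None,fx=4,fy=4,interpolation=cv2.INTER_CUBIC))
```

```text
TCP [ 497.  -110.   308.9] target [ 500. -107.  255.] shift cm (cur tool axes) [5.39 0.33 0.24] turn deg [-0.21  0.43  0.08] rows>= 0.9
 world d cm [ 0.3   0.3  -5.39]  in target tool axes [5.39 0.32 0.28] F [ 0.1  0.3 -2.1] T [ 0.   -0.01 -0.02] op 55.7 t 9.75 q [-0.46  0.08  1.88  0.    1.17 -1.97]
```

View pics/w8.png

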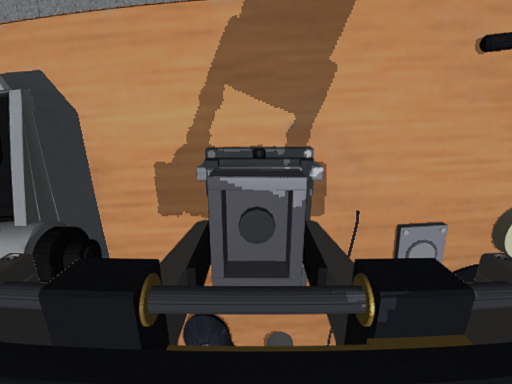

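View pics/d8z.png

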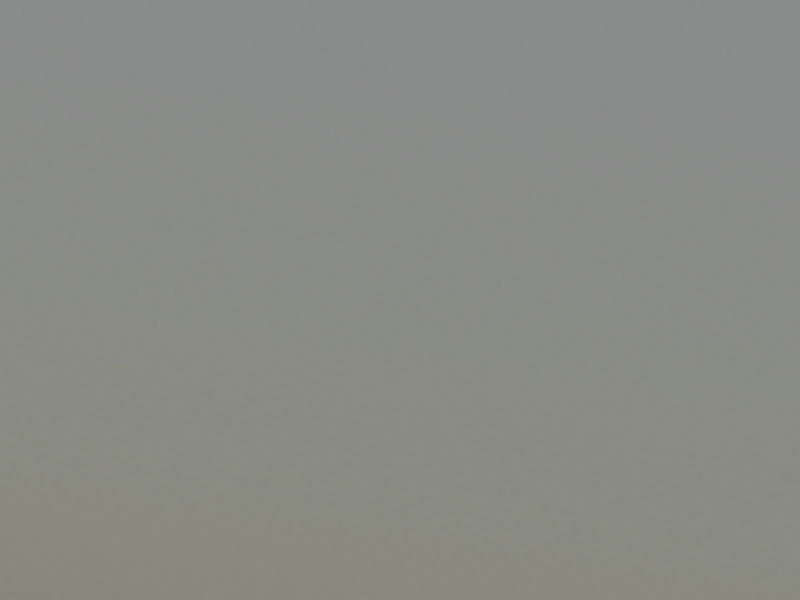

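>>> step_arm([
  [1,[2,0.3,0.2],[-0.2,0.4,0]],
  [1,[2,0,0],[0,0,0]],
  [1,[1,0,0],[0,0,0]],
  [1,[0,0,0],[0,0,0]],
  [1,[0,0,0],[0,0,0]],
])

```text
time: 10.48
ee_pos: [499.4, -105.1, 256.4]
orientation: [0.707, 0.017, 0.707, -0.018]
contact_force: [-0.2, -0.5, -1.6]
opening: 55.7
```

Run:
```python
from h import *
plan([503,-107,84],np.radians(-3))
c=cap('wrist','w9'); 
g=c['img'][130:290,180:340,::-1]; cv2.imwrite('pics/w9z.png',cv2.resize(g,None,fx=3.7,fy=3.7,interpolation=cv2.INTER_CUBIC))
```

```text
TCP [ 499.4 -105.1  256.4] target [ 503. -107.  255.] shift cm (cur tool axes) [ 0.14 -0.17  0.37] turn deg [0.16 0.05 0.1 ] rows>= 0.1
 world d cm [ 0.36 -0.19 -0.14]  in target tool axes [ 0.14 -0.17  0.37] F [-0.2 -0.5 -1.6] T [-0.01 -0.01  0.03] op 55.7 t 10.47 q [-0.44  0.16  1.91 -0.    1.07 -1.96]
```

View pics/w9z.png

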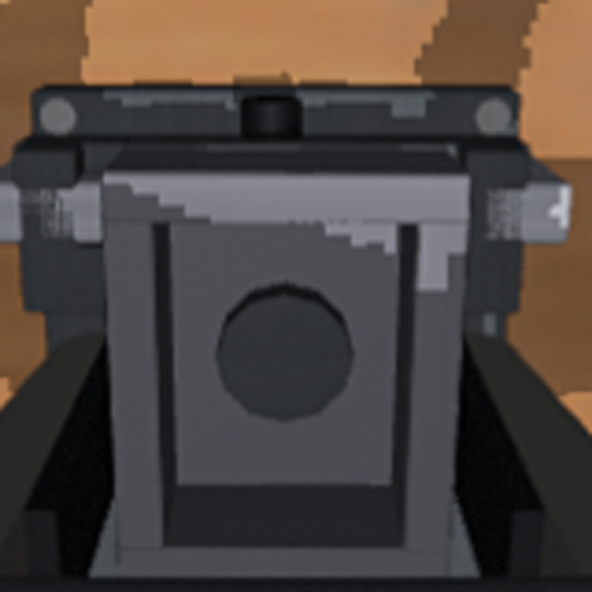

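>>> step_arm([
  [1,[0.1,-0.25,0.3],[0,0,0]],
  [1,[0,0,0.5],[0,0,0]],
  [1,[0,0,0.3],[0,0,0]],
  [1,[0,0,0],[0,0,0]],
])

```text
time: 11.02
ee_pos: [511.3, -108.7, 256.6]
orientation: [0.707, 0.016, 0.706, -0.018]
contact_force: [-1.7, -0.9, -1.1]
opening: 56.0
```

Run:
```python
from h import *
plan([503,-107.6,84],np.radians(-3))
```

```text
TCP [ 511.3 -108.7  256.6] target [ 503.  -107.6  255. ] shift cm (cur tool axes) [ 0.16  0.07 -0.83] turn deg [0.18 0.08 0.15] rows>= 0.1
 world d cm [-0.83  0.11 -0.16]  in target tool axes [ 0.16  0.07 -0.83] F [-1.7 -0.9 -1.1] T [0.04 0.28 0.1 ] op 56.0 t 11.03 q [-0.44  0.19  1.87 -0.    1.07 -1.96]
```

>>> step_arm([
  [1,[0.1,0.05,0.4],[0,0,0]],
  [1,[0,0,0],[0,0,0]],
])

```text
time: 11.28
ee_pos: [515.2, -108.4, 255.4]
orientation: [0.707, 0.016, 0.707, -0.018]
contact_force: [-2.3, 0.0, 0.1]
opening: 55.7
```

>>> step_arm([
  [1,[0,0.05,0.5],[0,0,0]],
  [1,[0,0,0],[0,0,0]],
])

```text
time: 11.52
ee_pos: [520.2, -108.2, 255.1]
orientation: [0.706, 0.016, 0.707, -0.018]
contact_force: [-3.4, -0.6, 0.1]
opening: 55.9
```

Run:
```python
from h import *
plan([523,-108,84],np.radians(-3))
c=cap('wrist','w10'); 
g=c['img'][130:290,180:340,::-1]; cv2.imwrite('pics/w10z.png',cv2.resize(g,None,fx=3.7,fy=3.7,interpolation=cv2.INTER_CUBIC))
```

```text
TCP [ 520.2 -108.2  255.1] target [ 523. -108.  255.] shift cm (cur tool axes) [0.01 0.04 0.28] turn deg [ 0.2  -0.09  0.17] rows>= 0.0
 world d cm [ 0.28  0.02 -0.01]  in target tool axes [0.01 0.04 0.28] F [-3.4 -0.6  0.1] T [0.02 0.49 0.08] op 55.9 t 11.53 q [-0.43  0.22  1.85 -0.    1.08 -1.95]
```

View pics/w10z.png

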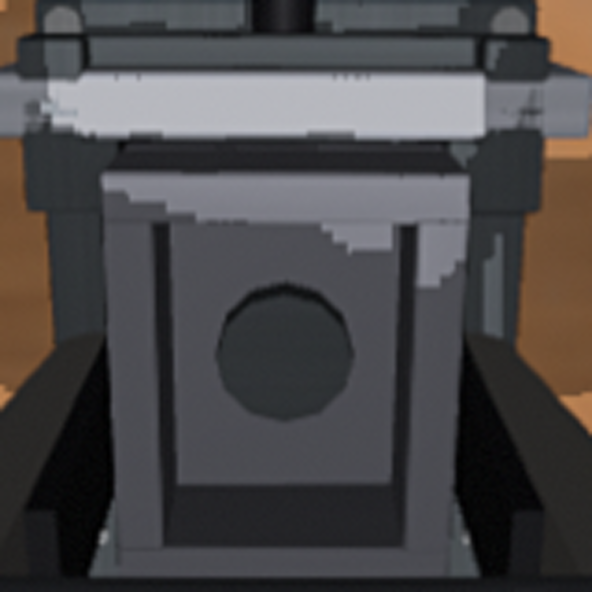

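>>> step_arm([
  [1,[0,0,0.3],[0,0,0]],
  [1,[0,0,0.1],[0,0,0]],
  [1,[0.5,0,0],[0,0,0]],
  [1,[0.4,0,0],[0,0,0]],
  [1,[0,0,0],[0,0,0]],
])

```text
time: 12.2
ee_pos: [524.0, -108.1, 245.2]
orientation: [0.706, 0.017, 0.708, -0.018]
contact_force: [-3.1, -0.2, -1.2]
opening: 55.9
```

Run:
```python
from h import *
plan([524,-108,75],np.radians(-3))
```

```text
TCP [ 524.  -108.1  245.2] target [ 524. -108.  246.] shift cm (cur tool axes) [-0.08  0.01 -0.  ] turn deg [ 0.2  -0.17  0.12] rows>= 0.0
 world d cm [-0.    0.01  0.08]  in target tool axes [-0.08  0.01 -0.  ] F [-3.1 -0.2 -1.2] T [-0.06  0.57  0.03] op 55.9 t 12.2 q [-0.43  0.24  1.84 -0.    1.06 -1.95]
```

>>> step_arm([
  [1,[0.8,0,0],[0,0.1,0]],
  [1,[0.8,0,0],[0,0,0]],
  [1,[0.8,0,0],[0,0,0]],
  [1,[0,0,0],[0,0,0]],
])

```text
time: 12.7
ee_pos: [523.5, -108.0, 218.7]
orientation: [0.705, 0.017, 0.709, -0.018]
contact_force: [-3.3, 0.3, -3.4]
opening: 55.4
```

Run:
```python
from h import *
plan([524,-108,34],np.radians(-3))
```

```text
TCP [ 523.5 -108.   218.7] target [ 524. -108.  205.] shift cm (cur tool axes) [1.37 0.   0.06] turn deg [ 0.2  -0.35  0.08] rows>= 0.2
 world d cm [ 0.05 -0.   -1.37]  in target tool axes [ 1.37 -0.    0.05] F [-3.3  0.3 -3.4] T [-0.08  0.61  0.05] op 55.4 t 12.7 q [-0.43  0.28  1.85 -0.    1.01 -1.95]
```

>>> step_arm([
  [1,[0.7,0,0],[0,-0.3,0]],
  [1,[0.4,0,0],[0,0,0]],
  [1,[0.1,0,0],[0,0,0]],
  [1,[0,0,0],[0,0,0]],
])

```text
time: 13.2
ee_pos: [523.6, -108.0, 206.1]
orientation: [0.707, 0.017, 0.707, -0.018]
contact_force: [-3.9, 1.1, -0.5]
opening: 55.9
```

Run:
```python
from h import *
plan([524,-108,34],np.radians(-3))
```

```text
TCP [ 523.6 -108.   206.1] target [ 524. -108.  205.] shift cm (cur tool axes) [0.11 0.01 0.04] turn deg [ 0.2  -0.01  0.08] rows>= 0.0
 world d cm [ 0.04  0.   -0.11]  in target tool axes [0.11 0.01 0.04] F [-3.9  1.1 -0.5] T [0.08 0.51 0.04] op 55.9 t 13.2 q [-0.43  0.3   1.85 -0.    0.98 -1.95]
```

>>> step_arm([
  [1,[0.15,0,-0.1],[0,0,0]],
  [1,[0.05,0,-0.15],[0,0,0]],
  [1,[0,0,-0.1],[0,0,0]],
  [1,[0,0,0],[0,0,0]],
])

```text
time: 13.7
ee_pos: [521.1, -107.9, 206.0]
orientation: [0.708, 0.017, 0.706, -0.018]
contact_force: [-3.2, 0.8, -0.3]
opening: 55.8
```

Run:
```python
from h import *
plan([520,-108,34],np.radians(-3))
```

```text
TCP [ 521.1 -107.9  206. ] target [ 520. -108.  205.] shift cm (cur tool axes) [ 0.1  -0.02 -0.11] turn deg [0.19 0.22 0.09] rows>= 0.0
 world d cm [-0.11 -0.01 -0.1 ]  in target tool axes [ 0.1  -0.02 -0.11] F [-3.2  0.8 -0.3] T [0.18 0.46 0.1 ] op 55.8 t 13.7 q [-0.43  0.3   1.86 -0.    0.98 -1.95]
```

>>> step_arm([
  [1,[0.1,0,-0.15],[0,0.2,0]],
  [1,[0.1,0,-0.15],[0,0,0]],
  [1,[0.1,0,0],[0,0,0]],
  [1,[0,0,0],[0,0,0]],
])

```text
time: 14.2
ee_pos: [520.0, -107.9, 206.1]
orientation: [0.709, 0.017, 0.705, -0.018]
contact_force: [-2.1, 1.0, -0.4]
opening: 55.5
```

Run:
```python
from h import *
plan([518,-108,34],np.radians(-3))
```

```text
TCP [ 520.  -107.9  206.1] target [ 518. -108.  205.] shift cm (cur tool axes) [ 0.11 -0.02 -0.2 ] turn deg [0.15 0.36 0.1 ] rows>= 0.0
 world d cm [-0.2  -0.01 -0.11]  in target tool axes [ 0.11 -0.02 -0.2 ] F [-2.1  1.  -0.4] T [0.22 0.32 0.09] op 55.5 t 14.2 q [-0.43  0.3   1.87  0.    0.97 -1.95]
```

>>> step_arm([
  [0.3,[0,0,0],[0,0,0]],
  [0,[0,0,0],[0,0,0]],
  [-0.4,[0,0,0],[0,0,0]],
  [-0.6,[0,0,0],[0,0,0]],
])

```text
time: 14.7
ee_pos: [520.1, -108.3, 205.8]
orientation: [0.709, 0.016, 0.704, -0.019]
contact_force: [-0.3, -0.2, 0.1]
opening: 72.1
```

Run:
```python
from h import *
plan([518,-108,34],np.radians(-3))
c=cap('wrist','w11'); 
g=c['img'][110:290,150:360,::-1]; cv2.imwrite('pics/w11z.png',cv2.resize(g,None,fx=3.3,fy=3.3,interpolation=cv2.INTER_CUBIC))
```

```text
TCP [ 520.1 -108.3  205.8] target [ 518. -108.  205.] shift cm (cur tool axes) [ 0.08  0.02 -0.22] turn deg [0.15 0.42 0.18] rows>= 0.0
 world d cm [-0.21  0.03 -0.08]  in target tool axes [ 0.08  0.02 -0.22] F [-0.3 -0.2  0.1] T [-0.01 -0.01 -0.01] op 72.1 t 14.7 q [-0.43  0.3   1.87 -0.    0.97 -1.95]
```

View pics/w11z.png

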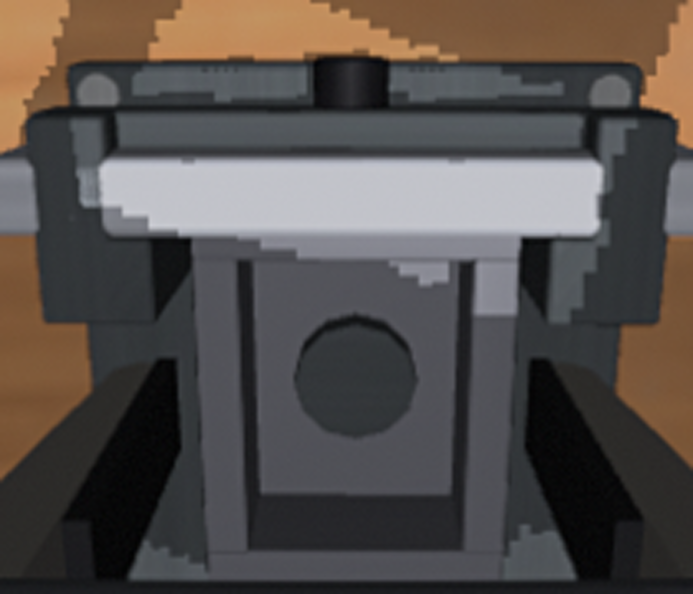

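>>> step_arm([
  [-0.6,[-3,0,0],[0,0,0]],
  [-0.8,[-4,0,0],[0,0.4,0]],
  [-1,[-5,0,0],[0,0,0]],
  [-1,[-2,0,0],[0,0,0]],
])

```text
time: 15.25
ee_pos: [518.9, -108.0, 347.2]
orientation: [0.705, 0.017, 0.708, -0.019]
contact_force: [-0.3, -0.7, -0.7]
opening: 91.8
```

Run:
```python
from h import *
plan([440,255,140],np.radians(-17.2))
```

```text
TCP [ 518.9 -108.   347.2] target [440. 255. 311.] shift cm (cur tool axes) [ 3.59 35.87 -9.69] turn deg [14.32 -0.23  0.15] rows>= 6.0
 world d cm [-7.89 36.3  -3.62]  in target tool axes [  3.62  32.35 -18.27] F [-0.3 -0.7 -0.7] T [-0.02 -0.01 -0.01] op 91.8 t 15.25 q [-0.43  0.1   1.78 -0.    1.27 -1.95]
```

>>> step_arm([
  [-1,[0,0,0],[7.2,0,0]],
  [-1,[0,0,0],[7.1,0,0]],
  [-1,[0.6,5.2,-3],[0,0,0]],
  [-1,[0.6,5.2,-3],[0,0,0]],
  [-1,[0.6,5.2,-3],[0,0,0]],
  [-1,[0.6,5.2,-3],[0,0,0]],
  [-1,[0.6,5.2,-3],[0,0,0]],
  [-1,[0.6,5.2,-3],[0,0,0]],
  [-1,[0,1,-0.5],[0,0,0]],
  [-1,[0,0,0],[0,0,0]],
  [-1,[0,0,0],[0,0,0]],
])

```text
time: 16.62
ee_pos: [441.1, 261.9, 311.5]
orientation: [0.702, 0.108, 0.695, -0.113]
contact_force: [0.7, -0.5, 0.7]
opening: 91.9
```

Run:
```python
from look import *
c=look('w12'); np.savez('c12.npz',**c)
plan([467,268,22],np.radians(-17.2))
g=c['img'][110:300,130:380,::-1]; cv2.imwrite('pics/w12z.png',cv2.resize(g,None,fx=3,fy=3,interpolation=cv2.INTER_CUBIC))
```

```text
spacer_mid 0.88 px [287.2, 205.7] rect [467.1 271.7] [56.4 72.7] 72.1
cover_mid 0.9 px [164.1, 335.0] rect [587.6  83.6] [65.3 57.3] 73.5
TCP [441.1 261.9 311.6] target [467. 268. 193.] shift cm (cur tool axes) [11.9  1.4  2.1] turn deg [-0.8  0.7  0.2] rows>= 1.9
 world d cm [  2.6   0.6 -11.9]  in target tool axes [11.9  1.4  2.3] F [-1.2  0.7 -0.2] T [-0.  -0.1 -0.1] op 91.9 t 16.82 q [ 0.3  0.1  1.9 -0.   1.2 -0.9]
```

View pics/w12z.png

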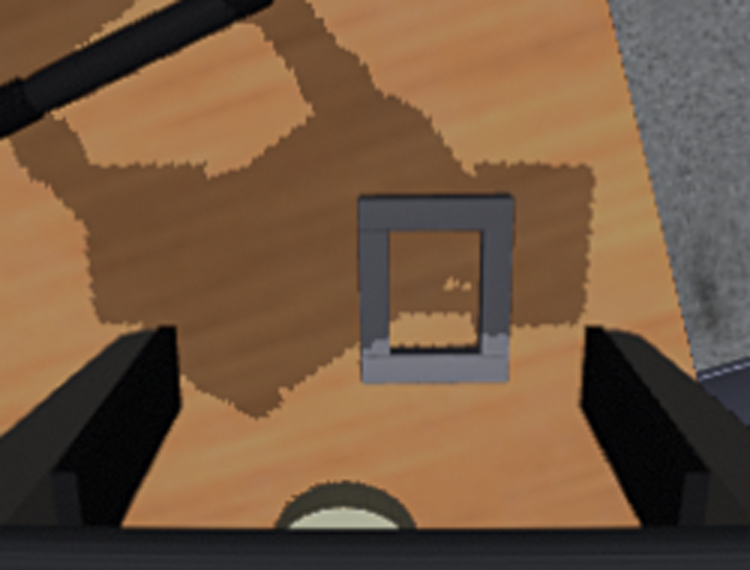

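Run:
```python
from h import *
plan([467,271.5,22],np.radians(-18))
```

```text
TCP [441.1 261.9 311.6] target [467.  271.5 193. ] shift cm (cur tool axes) [11.88  1.76  2.03] turn deg [-0.01  0.67  0.24] rows>= 1.9
 world d cm [  2.59   0.96 -11.86]  in target tool axes [11.86  1.71  2.17] F [-1.2  0.7 -0.2] T [-0.04 -0.06 -0.05] op 91.9 t 16.82 q [ 0.3   0.09  1.86 -0.01  1.18 -0.95]
```

>>> step_arm([
  [-1,[4,0.9,1.1],[0,0.7,0.2]],
  [-1,[3,0.85,1.1],[0,0,0]],
  [-1,[2,0,0],[0,0.2,0]],
  [-1,[0,0,0],[0,0.2,0]],
  [-1,[0,0,0],[0,0,0]],
])

```text
time: 17.45
ee_pos: [471.3, 268.9, 221.8]
orientation: [0.697, 0.113, 0.699, -0.112]
contact_force: [-0.1, -0.2, -0.3]
opening: 91.7
```

Run:
```python
from look import *
plan([467,271.5,22],np.radians(-18))
c=look('w13',['spacer_mid'])
g=c['img'][110:300,130:380,::-1]; cv2.imwrite('pics/w13z.png',cv2.resize(g,None,fx=3,fy=3,interpolation=cv2.INTER_CUBIC))
```

```text
TCP [471.3 268.9 221.8] target [467.  271.5 193. ] shift cm (cur tool axes) [ 2.9  0.1 -0.5] turn deg [-0.3 -0.2 -0.1] rows>= 0.5
 world d cm [-0.4  0.3 -2.9]  in target tool axes [ 2.9  0.1 -0.5] F [-0.1 -0.2 -0.3] T [-0.1 -0.   0. ] op 91.7 t 17.45 q [ 0.3  0.3  1.8  0.   1.  -1. ]
spacer_mid 0.63 px [280.9, 212.4] rect [467.1 271.4] [56.4 73.8] 72.8
```

View pics/w13z.png

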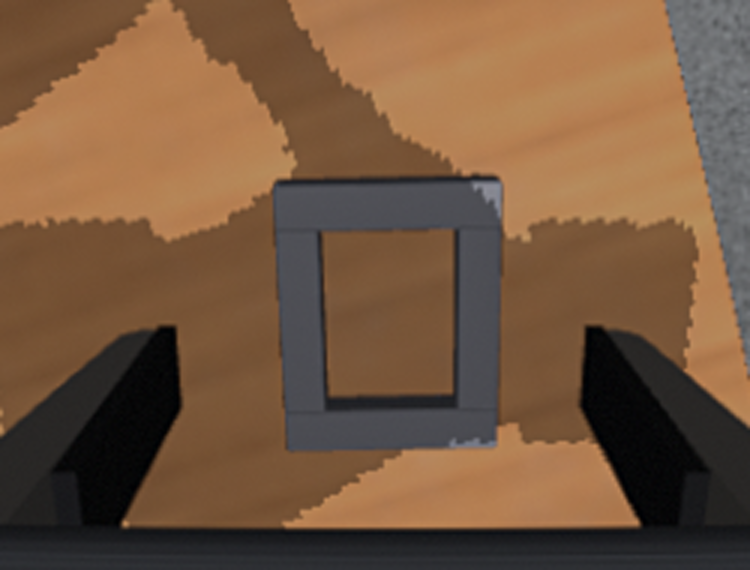

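>>> step_arm([
  [-1,[1.6,0.1,-0.4],[0.4,-0.2,0]],
  [-1,[1.1,0.05,-0.1],[0,0,0]],
  [-1,[0.2,0,0],[0,0,0]],
  [-1,[0,0,0],[0,0,0]],
])

```text
time: 18.05
ee_pos: [466.6, 272.6, 192.0]
orientation: [0.698, 0.116, 0.697, -0.114]
contact_force: [0.5, 0.1, -0.2]
opening: 92.1
```

Run:
```python
from h import *
plan([467,271.5,22],np.radians(-17.4))
```

```text
TCP [466.6 272.6 192. ] target [467.  271.5 193. ] shift cm (cur tool axes) [-0.1  -0.09  0.07] turn deg [-1.31  0.1  -0.18] rows>= 0.0
 world d cm [ 0.04 -0.11  0.1 ]  in target tool axes [-0.1  -0.09  0.07] F [ 0.5  0.1 -0.2] T [ 0.    0.03 -0.  ] op 92.1 t 18.05 q [ 0.3   0.34  1.84  0.    0.96 -0.94]
```

>>> step_arm([
  [-1,[0,-0.1,0],[-1.3,0,0]],
  [1,[0,0,0],[0,0,0]],
  [1,[0,0,0],[0,0,0]],
  [1,[0,0,0],[0,0,0]],
  [1,[0,0,0],[0,0,0]],
  [1,[-3,0,0],[0,0,0]],
  [1,[-4,0,0],[0,0,0]],
  [1,[-5,0,0],[0,0,0]],
  [1,[-2,0,0],[0,0,0]],
  [1,[0,0,0],[0,0,0]],
])

```text
time: 19.3
ee_pos: [465.5, 270.9, 335.5]
orientation: [0.699, 0.107, 0.699, -0.106]
contact_force: [0.5, 1.1, -1.9]
opening: 55.2
```

Run:
```python
from h import *
plan([497,-106,120],np.radians(-3))
c=cap('wrist','w14')
g=c['img'][140:290,190:320,::-1]; cv2.imwrite('pics/w14z.png',cv2.resize(g,None,fx=4,fy=4,interpolation=cv2.INTER_CUBIC))
```

```text
TCP [465.5 270.9 335.5] target [ 497. -106.  291.] shift cm (cur tool axes) [  4.38 -35.05  14.24] turn deg [-14.33   0.03  -0.12] rows>= 6.1
 world d cm [  3.15 -37.69  -4.45]  in target tool axes [  4.45 -37.48   5.12] F [ 0.5  1.1 -1.9] T [-0.04  0.01  0.03] op 55.2 t 19.3 q [ 0.3   0.13  1.77  0.    1.24 -0.97]
```

View pics/w14z.png

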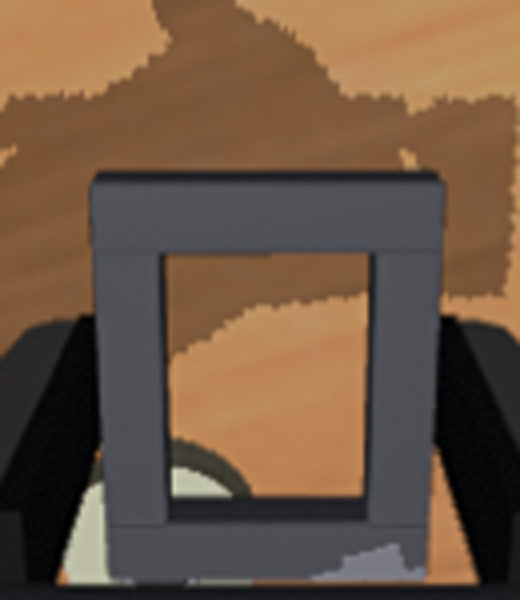

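>>> step_arm([
  [1,[0,0,0],[-7.2,0,0]],
  [1,[0,0,0],[-7.1,0,0]],
  [1,[0,-5.8,0.8],[0,0,0]],
  [1,[0,-5.8,0.8],[0,0,0]],
  [1,[0.5,-5.8,0.8],[0,0,0]],
  [1,[0.5,-5.8,0.8],[0,0,0]],
  [1,[0.5,-5.8,0.8],[0,0,0]],
  [1,[0.5,-5.5,0.8],[0,0,0]],
  [1,[0,-1.5,0.3],[0,0,0]],
  [1,[0,0,0],[0,0,0]],
  [1,[0,0,0],[0,0,0]],
])

```text
time: 20.72
ee_pos: [495.4, -99.0, 294.7]
orientation: [0.697, 0.016, 0.717, -0.012]
contact_force: [0.3, 0.7, -0.3]
opening: 55.7
```

Run:
```python
from h import *
np.set_printoptions(precision=1,suppress=True)
plan([504,-107,83],np.radians(-3))
c=cap('wrist','w15')
g=c['img'][130:290,160:360,::-1]; cv2.imwrite('pics/w15z.png',cv2.resize(g,None,fx=3.5,fy=3.5,interpolation=cv2.INTER_CUBIC))
Rct=np.array([[0,-.2588,.9659],[1,0,0],[0,.9659,.2588]]); tc=np.array([21.7,-1.6,-73.7])
obj=[(-36,-28,0),(-36,28,0),(36,28,0),(36,-28,0)]
px=[(190+a/4,140+b/4) for a,b in [(91,184),(443,184),(428,579),(107,579)]]
Rm,t,e=pnp(c,px,obj); print(Rct@t+tc,e)
```

```text
TCP [495.4 -99.  294.7] target [ 504. -107.  254.] shift cm (cur tool axes) [ 4.  -0.8  1. ] turn deg [ 0.7 -1.6 -0.3] rows>= 0.7
 world d cm [ 0.9 -0.8 -4.1]  in target tool axes [ 4.1 -0.8  0.9] F [ 0.3  0.7 -0.3] T [ 0. -0.  0.] op 55.7 t 20.73 q [-0.4  0.1  1.9 -0.   1.2 -2. ]
[187.4  -1.3   2.1] 0.566294399892513
```

View pics/w15z.png

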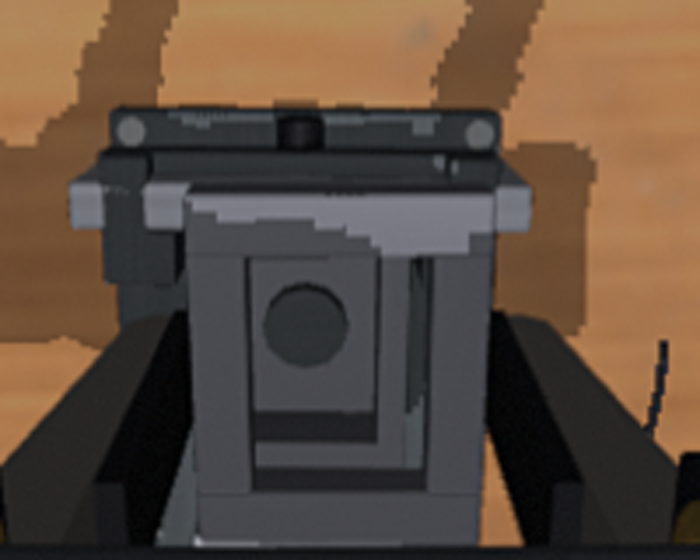

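>>> step_arm([
  [1,[2,-0.5,0.3],[0.3,-0.8,-0.3]],
  [1,[1.5,-0.3,0.3],[0.2,-0.8,0]],
  [1,[0.3,0,0],[0,0,0]],
  [1,[0,0,0],[0,0,0]],
  [1,[0,0,0],[0,0,0]],
])

```text
time: 21.4
ee_pos: [501.0, -101.5, 257.1]
orientation: [0.708, 0.014, 0.706, -0.015]
contact_force: [0.7, -0.4, -1.4]
opening: 55.4
```

Run:
```python
from h import *
plan([504,-107.1,82],np.radians(-3))
```

```text
TCP [ 501.  -101.5  257.1] target [ 504.  -107.1  253. ] shift cm (cur tool axes) [ 0.42 -0.54  0.32] turn deg [0.67 0.14 0.03] rows>= 0.1
 world d cm [ 0.3  -0.56 -0.41]  in target tool axes [ 0.41 -0.54  0.33] F [ 0.7 -0.4 -1.4] T [ 0.05 -0.01 -0.01] op 55.4 t 21.4 q [-0.44  0.16  1.9   0.    1.07 -1.97]
```

>>> step_arm([
  [1,[0.2,-0.5,0.3],[0.7,0.1,0]],
  [1,[0.2,0,0.3],[0,0,0]],
  [1,[0,0,0],[0,0,0]],
])

```text
time: 21.78
ee_pos: [507.6, -107.3, 254.0]
orientation: [0.708, 0.019, 0.706, -0.019]
contact_force: [0.6, -0.3, -1.3]
opening: 55.4
```

Run:
```python
from h import *
plan([516,-107.6,82],np.radians(-3))
c=cap('wrist','w16')
g=c['img'][130:290,160:360,::-1]; cv2.imwrite('pics/w16z.png',cv2.resize(g,None,fx=3.5,fy=3.5,interpolation=cv2.INTER_CUBIC))
```

```text
TCP [ 507.6 -107.3  254. ] target [ 516.  -107.6  253. ] shift cm (cur tool axes) [0.1  0.01 0.84] turn deg [-0.08  0.14  0.07] rows>= 0.1
 world d cm [ 0.84 -0.03 -0.1 ]  in target tool axes [0.1  0.01 0.84] F [ 0.6 -0.3 -1.3] T [0.05 0.06 0.02] op 55.4 t 21.77 q [-0.44  0.19  1.88 -0.    1.07 -1.96]
```

View pics/w16z.png

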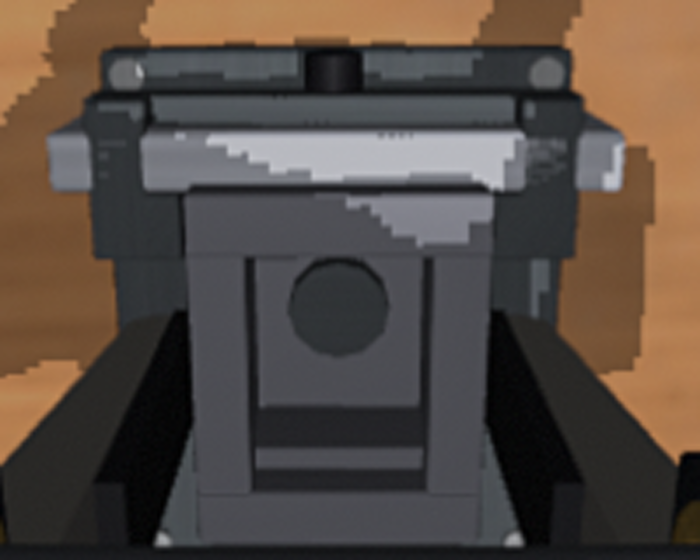

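>>> step_arm([
  [1,[0.1,0,0.5],[0,0.1,0]],
  [1,[0,0,0],[0,0,0]],
])

```text
time: 22.08
ee_pos: [512.3, -107.5, 252.8]
orientation: [0.706, 0.018, 0.708, -0.019]
contact_force: [-3.3, -0.6, 1.1]
opening: 55.2
```

>>> step_arm([
  [1,[0,0,0.4],[0,0,0]],
  [1,[0,0,0],[0,0,0]],
])

```text
time: 22.32
ee_pos: [516.0, -107.6, 252.3]
orientation: [0.705, 0.019, 0.709, -0.019]
contact_force: [-3.7, -0.9, 0.4]
opening: 55.6
```

Run:
```python
from h import *
plan([516,-107.6,82],np.radians(-3))
c=cap('wrist','w17')
g=c['img'][130:290,160:360,::-1]; cv2.imwrite('pics/w17z.png',cv2.resize(g,None,fx=3.5,fy=3.5,interpolation=cv2.INTER_CUBIC))
```

```text
TCP [ 516.  -107.6  252.3] target [ 516.  -107.6  253. ] shift cm (cur tool axes) [-0.07  0.    0.  ] turn deg [-0.04 -0.28  0.04] rows>= 0.0
 world d cm [0.   0.   0.07]  in target tool axes [-0.07  0.    0.  ] F [-3.7 -0.9  0.4] T [-0.03  0.54 -0.04] op 55.6 t 22.32 q [-0.43  0.21  1.86 -0.    1.08 -1.95]
```

View pics/w17z.png

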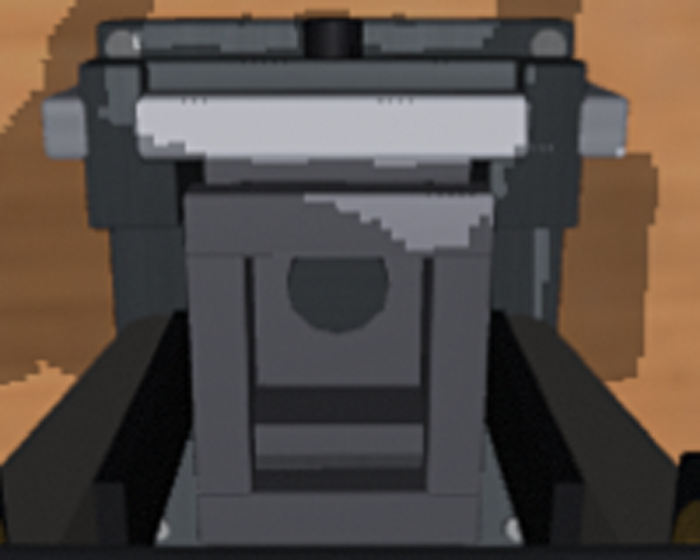

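>>> step_arm([
  [1,[0.6,0,0],[0,-0.2,0]],
  [1,[0.6,0,0],[0,0,0]],
  [1,[0.3,0,0],[0,0,0]],
  [1,[0,0,0],[0,0,0]],
])

```text
time: 22.88
ee_pos: [515.3, -107.4, 235.6]
orientation: [0.706, 0.019, 0.708, -0.019]
contact_force: [-3.2, -0.2, 1.1]
opening: 55.3
```

Run:
```python
from h import *
plan([515.5,-107.6,61],np.radians(-3))
```

```text
TCP [ 515.3 -107.4  235.6] target [ 515.5 -107.6  232. ] shift cm (cur tool axes) [ 0.36 -0.02  0.02] turn deg [-0.04 -0.17  0.01] rows>= 0.1
 world d cm [ 0.02 -0.02 -0.36]  in target tool axes [ 0.36 -0.02  0.02] F [-3.2 -0.2  1.1] T [-0.05  0.63  0.08] op 55.3 t 22.88 q [-0.44  0.24  1.87 -0.    1.04 -1.95]
```

>>> step_arm([
  [1,[0.2,0,0],[0,-0.1,0]],
  [1,[0.15,0,0],[0,0,0]],
  [1,[0.1,0,-0.1],[0,0,0]],
  [1,[0.05,0,-0.1],[0,0,0]],
  [1,[0,0,0],[0,0,0]],
])

```text
time: 23.5
ee_pos: [514.5, -107.4, 232.9]
orientation: [0.708, 0.019, 0.706, -0.019]
contact_force: [-3.7, 0.1, 0.8]
opening: 55.3
```

Run:
```python
from h import *
plan([512.5,-107.6,61],np.radians(-3))
```

```text
TCP [ 514.5 -107.4  232.9] target [ 512.5 -107.6  232. ] shift cm (cur tool axes) [ 0.09 -0.03 -0.2 ] turn deg [-0.06  0.15  0.  ] rows>= 0.0
 world d cm [-0.2  -0.02 -0.09]  in target tool axes [ 0.09 -0.03 -0.2 ] F [-3.7  0.1  0.8] T [0.09 0.61 0.02] op 55.3 t 23.5 q [-0.44  0.24  1.87  0.    1.03 -1.95]
```

>>> step_arm([
  [1,[0.1,0,-0.2],[0,0,0]],
  [1,[0.1,0,-0.2],[0,0,0]],
  [1,[0.1,0,-0.1],[0,0,0]],
  [1,[0,0,0],[0,0,0]],
])

```text
time: 24.0
ee_pos: [511.9, -107.2, 232.9]
orientation: [0.711, 0.019, 0.702, -0.019]
contact_force: [-1.6, 0.4, -0.1]
opening: 55.8
```

Run:
```python
from h import *
plan([512.5,-107.6,61],np.radians(-3))
```

```text
TCP [ 511.9 -107.2  232.9] target [ 512.5 -107.6  232. ] shift cm (cur tool axes) [ 0.1  -0.03  0.06] turn deg [-0.09  0.72  0.02] rows>= 0.0
 world d cm [ 0.06 -0.04 -0.09]  in target tool axes [ 0.09 -0.03  0.06] F [-1.6  0.4 -0.1] T [0.12 0.51 0.07] op 55.8 t 24.0 q [-0.44  0.23  1.88  0.01  1.02 -1.96]
```

>>> step_arm([
  [1,[0,0,0],[0,0.7,0]],
  [1,[0.1,0,-0.1],[0,0.3,0]],
  [1,[0.05,0,0],[0,0,0]],
  [0.3,[0,0,0],[0,0,0]],
  [0,[0,0,0],[0,0,0]],
  [-0.4,[0,0,0],[0,0,0]],
  [-0.6,[0,0,0],[0,0,0]],
  [-0.6,[0,0,0],[0,0,0]],
])

```text
time: 25.0
ee_pos: [512.3, -107.7, 232.5]
orientation: [0.707, 0.019, 0.707, -0.02]
contact_force: [0.5, 0.2, 0.4]
opening: 73.4
```

Run:
```python
from h import *
plan([512.5,-107.6,61],np.radians(-3))
c=cap('wrist','w18')
g=c['img'][110:290,150:360,::-1]; cv2.imwrite('pics/w18z.png',cv2.resize(g,None,fx=3.3,fy=3.3,interpolation=cv2.INTER_CUBIC))
```

```text
TCP [ 512.3 -107.7  232.5] target [ 512.5 -107.6  232. ] shift cm (cur tool axes) [0.05 0.01 0.02] turn deg [-0.14 -0.05  0.08] rows>= 0.0
 world d cm [ 0.02  0.01 -0.05]  in target tool axes [0.05 0.01 0.02] F [0.5 0.2 0.4] T [0.06 0.01 0.04] op 73.4 t 25.0 q [-0.44  0.23  1.88 -0.    1.03 -1.95]
```

View pics/w18z.png

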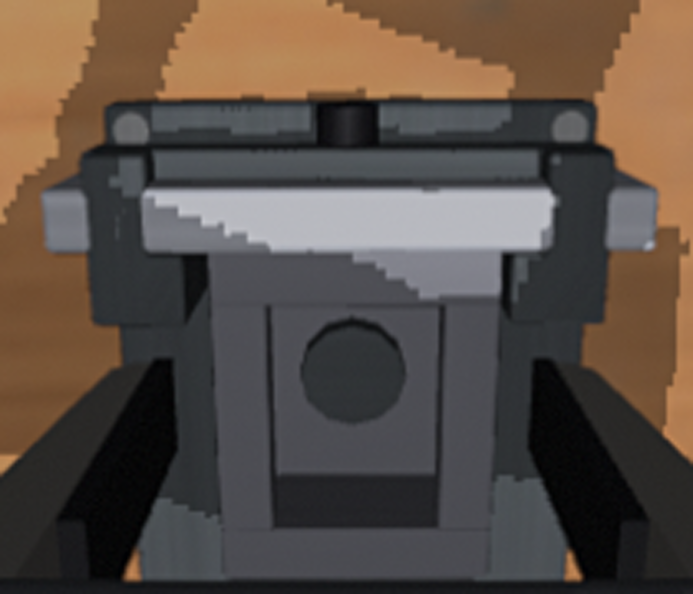

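>>> step_arm([
  [-0.6,[-3,0,0],[0,0,0]],
  [-0.8,[-4,0,0],[0,0,0]],
  [-1,[-5,0,0],[0,0,0]],
  [-1,[0,0,0],[0,0,0]],
  [-1,[0,0,0],[0,0,0]],
])

```text
time: 25.68
ee_pos: [512.0, -107.5, 354.3]
orientation: [0.706, 0.019, 0.708, -0.02]
contact_force: [0.0, -0.4, -0.4]
opening: 91.7
```

Run:
```python
from h import *
np.set_printoptions(precision=1,suppress=True)
c=cap('wrist','w19')
g=c['img'][110:290,150:360,::-1]; cv2.imwrite('pics/w19z.png',cv2.resize(g,None,fx=3.3,fy=3.3,interpolation=cv2.INTER_CUBIC))
plan([545,80,140],np.radians(-0.5))
d=r.capture('side')
f=lambda x,y:(100+x/2.5,100+y/2.5)
for z in (60,85,110): print(z,atz(d,f(25,282),z),atz(d,f(315,65),z),atz(d,f(170,170),z))
```

```text
TCP [ 512.1 -107.6  354.5] target [545.  80. 311.] shift cm (cur tool axes) [ 4.3 18.9  2.3] turn deg [-2.7 -0.1  0.1] rows>= 3.1
 world d cm [ 3.3 18.8 -4.3]  in target tool axes [ 4.3 18.8  3.1] F [ 0.1  0.2 -0.6] T [ 0.  0. -0.] op 92.4 t 25.73 q [-0.4  0.1  1.8 -0.   1.3 -1.9]
60 [608.6 324.5  60. ] [832.4 -23.1  60. ] [713.9 166.8  60. ]
85 [588.8 318.4  85. ] [804.6 -17.   85. ] [690.3 166.2  85. ]
110 [568.9 312.3 110. ] [776.9 -10.8 110. ] [666.8 165.7 110. ]
```

View pics/w19z.png

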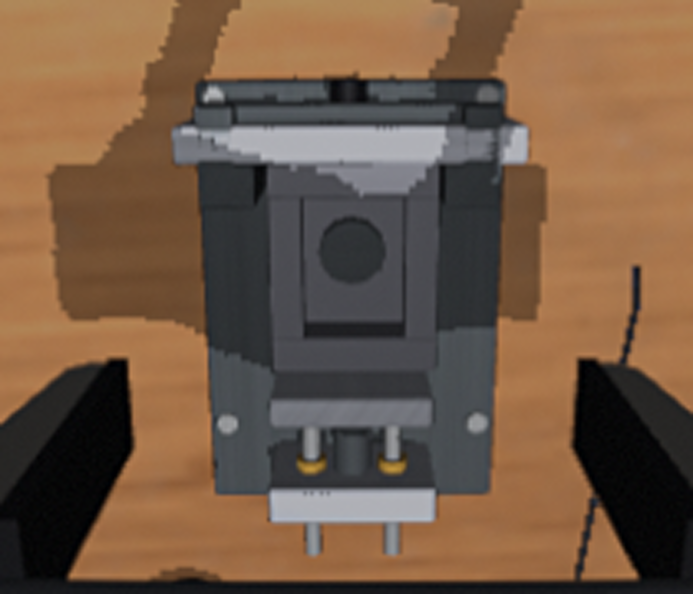

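>>> step_arm([
  [-1,[1,4.5,0.8],[-2.7,0,0]],
  [-1,[1,4.7,0.8],[0,0,0]],
  [-1,[1,4.7,0.8],[0,0,0]],
  [-1,[1,4.7,0.8],[0,0,0]],
  [-1,[0,0,0],[0,0,0]],
  [-1,[0,0,0],[0,0,0]],
])

```text
time: 26.52
ee_pos: [546.2, 82.2, 304.3]
orientation: [0.701, 0.003, 0.713, -0.003]
contact_force: [0.1, -0.6, 0.8]
opening: 92.0
```

Run:
```python
from look import *
c=look('w20',['cover_mid'])
plan([588,79,22],np.radians(-0.5))
g=c['img'][110:300,130:380,::-1]; cv2.imwrite('pics/w20z.png',cv2.resize(g,None,fx=3,fy=3,interpolation=cv2.INTER_CUBIC))
```

```text
cover_mid 0.89 px [250.8, 229.2] rect [584.4  76.9] [55.3 72.5] 89.5
TCP [546.2  81.6 304.7] target [588.  79. 193.] shift cm (cur tool axes) [11.1 -0.2  4.4] turn deg [-0.1 -0.9 -0. ] rows>= 1.9
 world d cm [  4.2  -0.3 -11.2]  in target tool axes [11.2 -0.2  4.2] F [-0.5  0.1  0.5] T [ 0.  -0.1  0. ] op 91.5 t 26.62 q [-0.1  0.2  1.8 -0.   1.2 -1.6]
```

View pics/w20z.png

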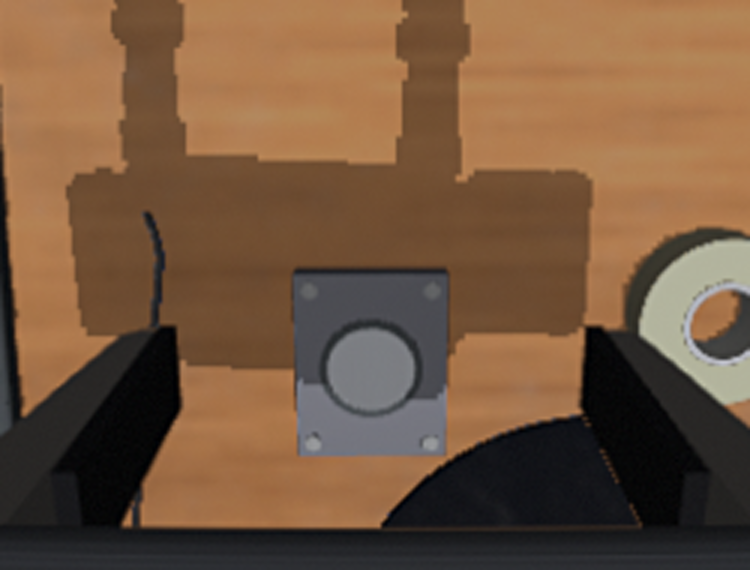

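Run:
```python
from h import *
np.set_printoptions(precision=1,suppress=True)
c=r.capture('wrist')
g=lambda x,y:(130+x/3,110+y/3)
for p in [(385,525),(440,470),(500,435),(583,416)]: print(atz(c,g(*p),0),atz(c,g(*p),12))
plan([584.5,78,22],np.radians(-0.5))
```

```text
[658.6  81.2   0. ] [650.8  81.2  12. ]
[634.2 103.    0. ] [627.4 102.1  12. ]
[619.4 126.2   0. ] [613.1 124.2  12. ]
[611.8 158.1   0. ] [605.9 154.8  12. ]
TCP [546.4  81.4 305.1] target [584.5  78.  193. ] shift cm (cur tool axes) [11.2 -0.3  4. ] turn deg [-0.1 -0.9 -0. ] rows>= 1.9
 world d cm [  3.8  -0.3 -11.2]  in target tool axes [11.2 -0.3  3.8] F [ 0.   1.  -0.8] T [-0.  0. -0.] op 91.9 t 26.68 q [-0.1  0.2  1.8 -0.   1.2 -1.6]
```

>>> step_arm([
  [-1,[4,-0.3,1.2],[0,-0.9,0]],
  [-1,[3.5,0,1.2],[0,0,0]],
  [-1,[1.5,0,0.9],[0,0,0]],
  [-1,[0,0,0],[0,0,0]],
  [-1,[0,0,0],[0,0,0]],
])

```text
time: 27.3
ee_pos: [581.2, 72.7, 215.9]
orientation: [0.71, 0.006, 0.704, -0.007]
contact_force: [0.1, -1.2, 0.3]
opening: 92.3
```

Run:
```python
from look import *
c=look('w21',['cover_mid'])
plan([580,77.5,22],np.radians(-0.5))
g=c['img'][110:300,130:380,::-1]; cv2.imwrite('pics/w21z.png',cv2.resize(g,None,fx=3,fy=3,interpolation=cv2.INTER_CUBIC))
```

```text
cover_mid 0.81 px [265.8, 223.6] rect [584.7  76.7] [56.1 73.2] 89.9
cover_mid 0.41 px [11.3, 206.6] rect [ 571.6 -114.8] [25.9 60.9] 53.6
TCP [581.2  72.9 216.2] target [580.   77.5 193. ] shift cm (cur tool axes) [ 2.3  0.5 -0.1] turn deg [-0.5  0.5  0. ] rows>= 0.4
 world d cm [-0.1  0.5 -2.3]  in target tool axes [ 2.3  0.5 -0.1] F [ 1.  -0.4 -0.1] T [-0. -0.  0.] op 92.0 t 27.4 q [-0.1  0.4  1.7 -0.   1.  -1.6]
```

View pics/w21z.png

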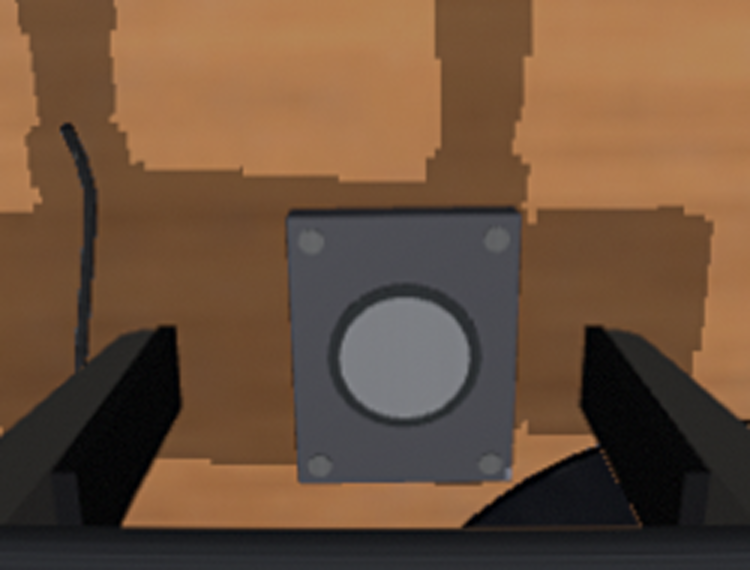

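>>> step_arm([
  [-1,[1.2,0.4,-0.1],[-0.6,0.5,0]],
  [-1,[0.9,0.1,-0.1],[0,0,0]],
  [-1,[0.1,0,0],[0,0,0]],
  [-1,[0,0,0],[0,0,0]],
])

```text
time: 27.9
ee_pos: [579.1, 78.6, 193.6]
orientation: [0.707, 0.002, 0.707, -0.002]
contact_force: [-0.1, -0.7, 0.1]
opening: 91.9
```

Run:
```python
from h import *
plan([580,77.5,22],np.radians(-0.3))
```

```text
TCP [579.1  78.6 193.6] target [580.   77.5 193. ] shift cm (cur tool axes) [ 0.07 -0.11  0.09] turn deg [-0.05 -0.01  0.04] rows>= 0.0
 world d cm [ 0.09 -0.11 -0.06]  in target tool axes [ 0.06 -0.11  0.09] F [-0.1 -0.7  0.1] T [0.03 0.   0.06] op 91.9 t 27.9 q [-0.07  0.43  1.71 -0.    1.   -1.64]
```

>>> step_arm([
  [-1,[0.1,-0.05,0],[0,0,0]],
  [1,[0,0,0],[0,0,0]],
  [1,[0,0,0],[0,0,0]],
  [1,[0,0,0],[0,0,0]],
  [1,[0,0,0],[0,0,0]],
  [1,[-3,0,0],[0,0,0]],
  [1,[-4,0,0],[0,0,0]],
  [1,[-4,0,0],[0,0,0]],
  [1,[-1,0,0],[0,0,0]],
  [1,[0,0,0],[0,0,0]],
])

```text
time: 29.15
ee_pos: [578.1, 78.0, 313.2]
orientation: [0.705, 0.002, 0.709, -0.002]
contact_force: [-1.3, -0.5, -1.6]
opening: 55.7
```

Run:
```python
from h import *
plan([495,-106,120],np.radians(-3))
c=cap('wrist','w22')
g=c['img'][140:290,190:320,::-1]; cv2.imwrite('pics/w22z.png',cv2.resize(g,None,fx=4,fy=4,interpolation=cv2.INTER_CUBIC))
```

```text
TCP [578.1  78.  313.2] target [ 495. -106.  291.] shift cm (cur tool axes) [  2.26 -18.46  -8.18] turn deg [ 2.63 -0.29  0.03] rows>= 3.3
 world d cm [ -8.31 -18.4   -2.22]  in target tool axes [  2.22 -18.81  -7.34] F [-1.3 -0.5 -1.6] T [ 0.   -0.02  0.01] op 55.7 t 29.15 q [-0.07  0.27  1.66 -0.    1.22 -1.64]
```

View pics/w22z.png

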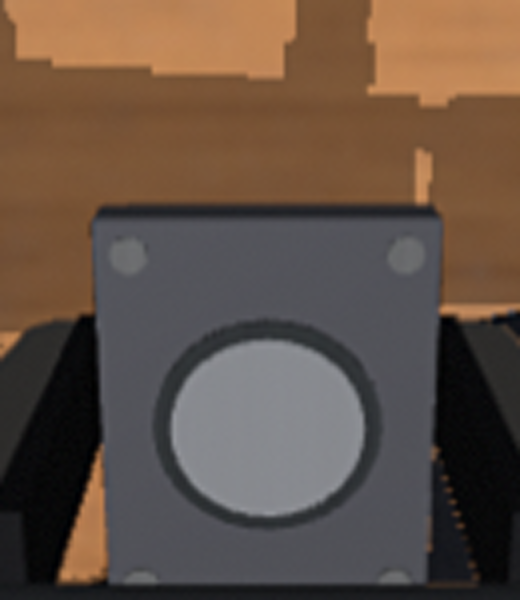

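>>> step_arm([
  [1,[0,-3.5,-2],[2.6,-0.3,0]],
  [1,[0.3,-5,-2],[0,0,0]],
  [1,[0.8,-5,-2],[0,0,0]],
  [1,[0.8,-4.5,-1.2],[0,0,0]],
  [1,[0,-0.5,0],[0,0,0]],
  [1,[0,0,0],[0,0,0]],
  [1,[0,0,0],[0,0,0]],
])

```text
time: 30.08
ee_pos: [492.4, -105.8, 281.3]
orientation: [0.701, 0.02, 0.713, -0.016]
contact_force: [-0.2, 0.3, -0.6]
opening: 55.5
```

Run:
```python
from h import *
plan([499,-107,82],np.radians(-3))
```

```text
TCP [ 492.4 -105.8  281.3] target [ 499. -107.  253.] shift cm (cur tool axes) [ 2.82 -0.1   0.72] turn deg [ 0.08 -1.04 -0.34] rows>= 0.5
 world d cm [ 0.66 -0.12 -2.83]  in target tool axes [ 2.83 -0.08  0.67] F [-0.2  0.3 -0.6] T [-0.07  0.01 -0.  ] op 55.5 t 30.07 q [-0.45  0.12  1.9  -0.    1.14 -1.97]
```

>>> step_arm([
  [1,[1.3,-0.1,0.3],[0,-1,-0.3]],
  [1,[1,0,0.3],[0,0,0]],
  [1,[0.3,0,0],[0,0,0]],
  [1,[0,0,0],[0,0,0]],
  [1,[0,0,0],[0,0,0]],
])

```text
time: 30.7
ee_pos: [499.7, -103.8, 254.8]
orientation: [0.707, 0.016, 0.707, -0.016]
contact_force: [-0.0, 0.1, -1.0]
opening: 55.5
```

Run:
```python
from h import *
plan([501,-107,82],np.radians(-3))
c=cap('wrist','w23')
g=c['img'][130:290,160:360,::-1]; cv2.imwrite('pics/w23z.png',cv2.resize(g,None,fx=3.5,fy=3.5,interpolation=cv2.INTER_CUBIC))
```

```text
TCP [ 499.7 -103.8  254.8] target [ 501. -107.  253.] shift cm (cur tool axes) [ 0.18 -0.31  0.14] turn deg [ 0.39  0.01 -0.07] rows>= 0.1
 world d cm [ 0.13 -0.32 -0.18]  in target tool axes [ 0.18 -0.31  0.15] F [-0.   0.1 -1. ] T [0.03 0.01 0.  ] op 55.5 t 30.7 q [-0.44  0.17  1.91  0.    1.07 -1.97]
```

View pics/w23z.png

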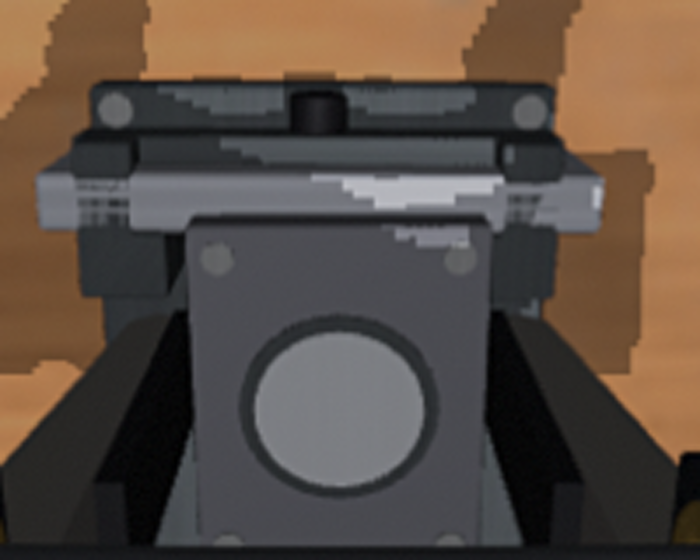

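>>> step_arm([
  [1,[0.15,-0.35,0.1],[0.4,0,0]],
  [1,[0.05,-0.05,0.2],[0,0,0]],
  [1,[0,0,0],[0,0,0]],
])

```text
time: 31.12
ee_pos: [502.9, -108.6, 253.4]
orientation: [0.707, 0.019, 0.706, -0.019]
contact_force: [0.2, 0.5, -1.4]
opening: 55.4
```

>>> step_arm([
  [1,[0,0,0.4],[0,0,0]],
  [1,[0,0,0],[0,0,0]],
])

```text
time: 31.38
ee_pos: [506.5, -108.8, 253.0]
orientation: [0.706, 0.019, 0.708, -0.018]
contact_force: [-3.1, 0.1, 1.8]
opening: 55.5
```

Run:
```python
from h import *
plan([510,-107.5,82],np.radians(-3))
c=cap('wrist','w24')
g=c['img'][130:290,160:360,::-1]; cv2.imwrite('pics/w24z.png',cv2.resize(g,None,fx=3.5,fy=3.5,interpolation=cv2.INTER_CUBIC))
```

```text
TCP [ 506.5 -108.8  253. ] target [ 510.  -107.5  253. ] shift cm (cur tool axes) [0.   0.15 0.35] turn deg [-0.05 -0.11 -0.05] rows>= 0.1
 world d cm [ 0.35  0.13 -0.  ]  in target tool axes [0.   0.15 0.35] F [-3.1  0.1  1.8] T [-0.03  0.52 -0.02] op 55.5 t 31.38 q [-0.45  0.19  1.88  0.    1.07 -1.96]
```

View pics/w24z.png

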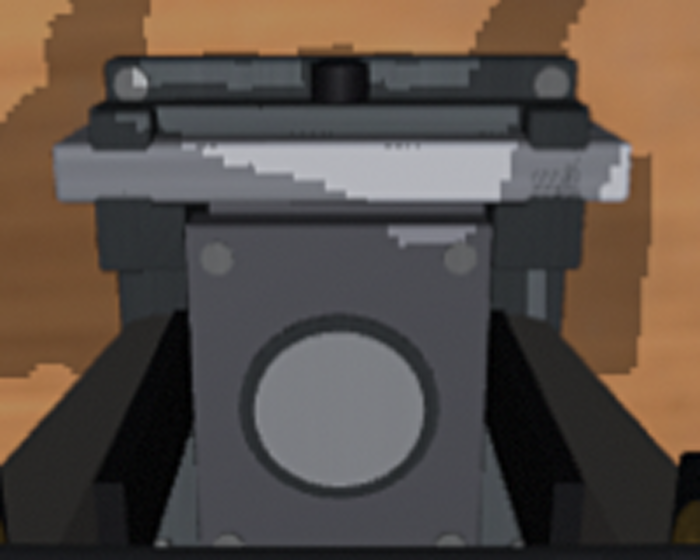

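>>> step_arm([
  [1,[0,0.1,0.35],[0,-0.1,0]],
  [1,[0,0,0.05],[0,0,0]],
  [1,[0,0,0],[0,0,0]],
])

```text
time: 31.8
ee_pos: [510.1, -108.2, 252.6]
orientation: [0.706, 0.019, 0.708, -0.019]
contact_force: [-3.4, -2.2, 0.8]
opening: 55.7
```

>>> step_arm([
  [1,[0.5,0,0],[0,0,0]],
  [1,[0.2,0,0],[0,0,0]],
  [1,[0,0,0],[0,0,0]],
])

```text
time: 32.17
ee_pos: [510.1, -107.9, 245.3]
orientation: [0.706, 0.019, 0.708, -0.018]
contact_force: [-3.4, -0.8, 1.4]
opening: 55.3
```

Run:
```python
from h import *
plan([510,-107.5,72],np.radians(-3))
```

```text
TCP [ 510.1 -107.9  245.3] target [ 510.  -107.5  243. ] shift cm (cur tool axes) [ 0.23  0.04 -0.01] turn deg [-0.04 -0.14 -0.06] rows>= 0.0
 world d cm [-0.01  0.04 -0.23]  in target tool axes [ 0.23  0.04 -0.01] F [-3.4 -0.8  1.4] T [-0.12  0.6  -0.06] op 55.3 t 32.17 q [-0.44  0.21  1.88  0.    1.06 -1.96]
```

>>> step_arm([
  [1,[0.2,0,0],[0,0,0]],
  [1,[0.1,0,-0.1],[0,0,0]],
  [1,[0.1,0,-0.15],[0,0,0]],
  [1,[0.1,0,-0.15],[0,0.3,0]],
  [1,[0,0,0],[0,0,0]],
])

```text
time: 32.8
ee_pos: [508.6, -107.7, 243.3]
orientation: [0.707, 0.019, 0.706, -0.019]
contact_force: [-2.5, 0.8, 1.5]
opening: 55.5
```

Run:
```python
from h import *
plan([507,-107.5,72],np.radians(-3))
```

```text
TCP [ 508.6 -107.7  243.3] target [ 507.  -107.5  243. ] shift cm (cur tool axes) [ 0.03  0.01 -0.16] turn deg [-0.05  0.09 -0.02] rows>= 0.0
 world d cm [-0.16  0.02 -0.03]  in target tool axes [ 0.03  0.01 -0.16] F [-2.5  0.8  1.5] T [0.09 0.55 0.  ] op 55.5 t 32.8 q [-0.44  0.21  1.89  0.    1.05 -1.96]
```

>>> step_arm([
  [1,[0.1,0,-0.2],[0,0.1,0]],
  [1,[0.1,0,-0.15],[0,0.3,0]],
  [1,[0.1,0,0],[0,0.3,0]],
  [1,[0,0,0],[0,0,0]],
])

```text
time: 33.3
ee_pos: [507.4, -107.7, 243.2]
orientation: [0.706, 0.019, 0.707, -0.019]
contact_force: [-2.0, 0.9, 2.1]
opening: 55.8
```

Run:
```python
from h import *
plan([507,-107.5,72],np.radians(-3))
```

```text
TCP [ 507.4 -107.7  243.2] target [ 507.  -107.5  243. ] shift cm (cur tool axes) [ 0.02  0.02 -0.05] turn deg [-0.08 -0.07  0.02] rows>= 0.0
 world d cm [-0.04  0.02 -0.02]  in target tool axes [ 0.02  0.02 -0.05] F [-2.   0.9  2.1] T [0.09 0.34 0.07] op 55.8 t 33.3 q [-0.44  0.21  1.89 -0.    1.05 -1.96]
```

Seated (z 243.2, as predicted). Release and check before rising.

>>> step_arm([
  [0.3,[0,0,0],[0,0,0]],
  [0,[0,0,0],[0,0,0]],
  [-0.4,[0,0,0],[0,0,0]],
  [-0.6,[0,0,0],[0,0,0]],
  [-0.6,[0,0,0],[0,0,0]],
  [-0.6,[-2,0,0],[0,0,0]],
  [-0.8,[-4,0,0],[0,0,0]],
  [-1,[-5,0,0],[0,0,0]],
  [-1,[0,0,0],[0,0,0]],
  [-1,[0,0,0],[0,0,0]],
])

```text
time: 34.55
ee_pos: [506.6, -107.8, 353.0]
orientation: [0.705, 0.02, 0.709, -0.019]
contact_force: [0.5, 0.1, -0.6]
opening: 91.9
```

Run:
```python
from h import *
plan([507,-107.5,72],np.radians(-3))
c=cap('wrist','w25'); np.savez('c25.npz',**c)
g=c['img'][110:290,150:360,::-1]; cv2.imwrite('pics/w25z.png',cv2.resize(g,None,fx=3.3,fy=3.3,interpolation=cv2.INTER_CUBIC))
```

```text
TCP [ 506.6 -107.8  353. ] target [ 507.  -107.5  243. ] shift cm (cur tool axes) [11.    0.03  0.09] turn deg [-0.14 -0.27 -0.04] rows>= 1.8
 world d cm [  0.04   0.03 -11.  ]  in target tool axes [11.    0.04  0.03] F [ 0.5  0.1 -0.6] T [ 0.02 -0.05 -0.03] op 91.9 t 34.55 q [-0.44  0.06  1.81 -0.    1.28 -1.96]
```

View pics/w25z.png

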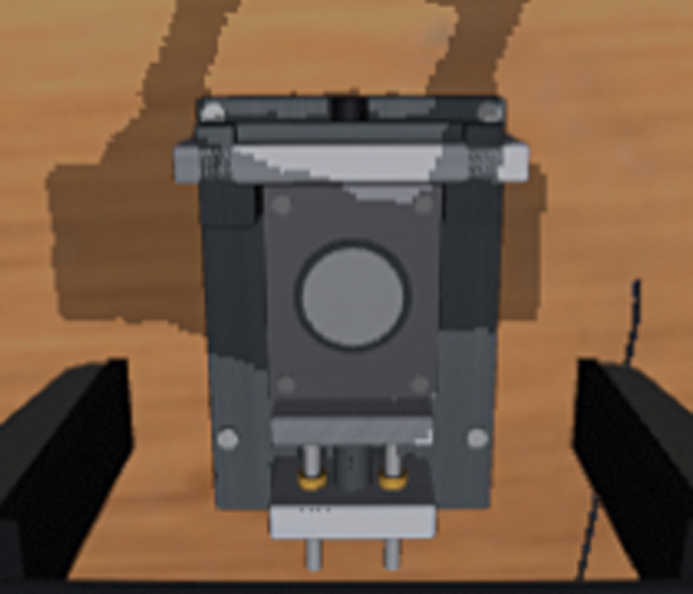

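Run:
```python
from h import *
np.set_printoptions(precision=1,suppress=True)
c=dict(np.load('c25.npz'))
g=c['img'][155:250,220:300,::-1]; cv2.imwrite('pics/w25y.png',cv2.resize(g,None,fx=6,fy=6,interpolation=cv2.INTER_CUBIC))
e=lambda x,y:(150+x/3.3,110+y/3.3)
for n,p,z in [('wall edge',(350,181),56),('cover rear',(350,186),60),('cover front',(350,398),60),('jaw face top',(350,417),74)]: print(n,atz(c,e(*p),z))
d=cap('scene','s25'); g=d['img'][140:210,225:305,::-1]; cv2.imwrite('pics/s25z.png',cv2.resize(g,None,fx=7,fy=7,interpolation=cv2.INTER_CUBIC))
```

```text
wall edge [ 476.2 -108.    56. ]
cover rear [ 477.1 -108.    60. ]
cover front [ 547.4 -111.9   60. ]
jaw face top [ 547.9 -111.9   74. ]
```

View pics/w25y.png

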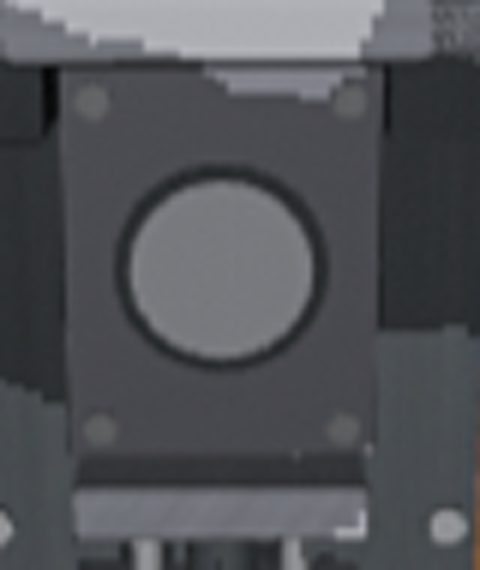

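View pics/s25z.png

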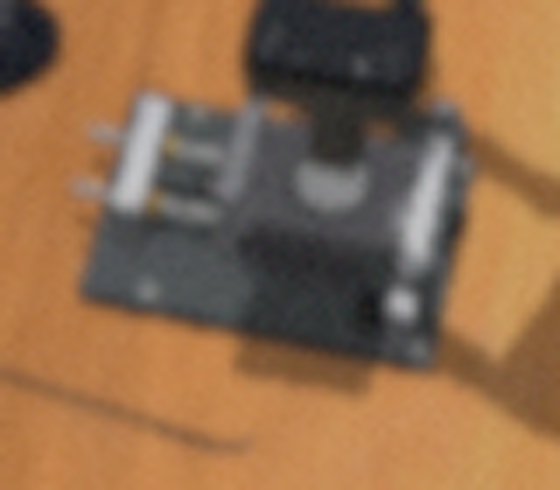

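The cover lies flat and square against the wall with the jaw on it, so I'm handing in.

```bash
python3 -c "
from h import *
print(r.close_job())"
```

```text
the job is handed in; nothing more can be done
None
```

I stacked the housing, spacer and cover in the nest between the fork's lugs, let go of all three, and handed the job in at about 34.6 s of the 72 s allowed. The hand-in gave no verdict.

I pushed the jaw back with each part before letting it down and easing it against the wall.

**Fork position:** The wrist pictures put the fork within about 1 mm of the nest's middle. All three parts went in without landing on a lug.

**Last checks:**
- **Cover against the wall:** the last wrist picture puts it about 1 mm from the wall's face, square to it and between the lugs.
- **Jaw:** it sat on the cover, about 71.7 mm from the wall. A 72 mm part should give 72 mm, so the jaw is about 10 mm back from rest.
- **Height:** the cover came to rest at the expected tool height, 243.2 mm against about 243.

**Not checked:**
- The lower two parts were hidden under the cover at the end. I last saw the spacer, flush with the wall and square, just before placing the cover, and the housing just after I released it.
- I did not measure the bystanders again. No move went near them, and the ones in later pictures looked undisturbed.
- The side camera was blocked by the arm when I tried it over the nest, so the seating checks rest mainly on the wrist camera and the force readings.

**Disagreement:** One early wrist-camera estimate of the housing's place was about 6 mm off along x, because I paired a picture with a later arm pose. The housing was therefore gripped about 6 mm off centre, which I allowed for when placing it.

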